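# Slide the tall vase into its drying stall

### The arm

A 6-joint arm with a two-finger parallel gripper is mounted at the origin on the work surface. World frame = base frame: x ahead of the robot, y to its left, z up, the work surface at z = 0. Lengths are in m, angles in rad, forces in N, time in s.
With the tool pointing down it reaches from about 0.25 to 0.775 m from the base axis. Payload 4 kg.
Tool frame: the origin (TCP) lies midway between the tips of the shut fingers; the grasp point (between the pads) lies 19 mm behind it; z points along the fingers, y is the direction in which the jaws open and shut (so a half turn about z gives the same grasp; the last joint's range is limited). The gripper opens to 94 mm and grips with 3 to 60 N. Pads are 16 mm wide; open, the fingers measure 119 mm over their backs; the gripper's body (75 mm by 177 mm) begins 78 mm behind the grasp point.
Start: joints at [-1.399, 0.087, 1.371, -0, 1.684, -0.103], TCP at [0.149, -0.529, 0.206] pointing down, gripper open.
Joint ranges: [-3.1, 3.1], [-0.76, 2.03], [0.27, 2.55], [-1.08, 4.22], [0.17, 2.65], [-2.57, 2.57]. Speed limits (rad/s): [2.79, 2.79, 3.14, 3.14, 3.14, 3.14].

### API

Orientations are given as a rotation vector (axis times angle).
In Python, from plant import r gives the robot as it stands.
- The arm moves only by the shell command python3 -m jog 'ROWS' [FORCE]. ROWS is JSON, a list that holds one entry, the list of rows, each a list of 5 numbers: the shift along the tool's x, y, z normalised to -1 to 1, where 1 is 0.25 m, then the turn about the tool's z normalised to -1 to 1, where 1 is 360 degrees, then the opening, from -1 (shut) to 1 (fully open), so that 0 is half open. A call has 1 to 10 rows; each row shifts and turns the commanded pose from where the row before left it, along the tool's axes as they then stand; what a row does not reach is not made up. A row lasts 1/8 s, in which the tool goes at most 62.5 mm and 10.7 degrees, less where a joint would pass 70% of its speed; a pose out of reach is approached as far as the arm can. A call with a number of a shift or a turn outside -1 to 1 is refused whole. A call with a gripper value outside its range is refused whole. The fingers move at their own pace and stop on an object; FORCE is the grip in N (left out, the last holds). Time passes only in rows, so rows that do not move let the fingers close. It gives the time, the measured TCP pose, the force and the opening at its end, in the units of the state.
- r.get_obs(): the state, without advancing time (a new reading comes with each control period).
- r.camera(name): name is "scene" or "top" or "wrist"; returns (picture, depth): 480x640x3 uint8, blue, green, red; 480x640 float32, m along the optical axis (not along the pixel's ray), 0 where there is no reading.
- r.get_calibration(name): a dict with "vfov" (degrees; the focal length in pixels is half the picture's height over the tangent of half this angle, whatever the lens; pixels are square), "cx", "cy" (the principal point, pixels), "rvec" (rotation vector, rad) and "tvec" (3), from world to camera coordinates, as OpenCV has them; the wrist camera has in their place "mount" (4x4, takes a point from camera to tool coordinates, whose origin is the TCP and whose axes are the flange's). Camera axes: x right, y down, z forward; pixel columns grow to the right and rows downward; lengths in m; the calibration is good to about 2 mm. A picture is of the moment at which its call begins: read the wrist's pose just before it. get_calibration takes no time and is no camera call.
- r.hand_in(): hands the job in, once; it reports no verdict.
The state is a dict: "time_s": time; "qpos": joint angles; "qvel": joint speeds; "tau": joint torques, N m; "ee_pos": TCP position; "tcp_rot": TCP orientation; "contact_force": force on the tool from outside, world axes, zero at the start; "moment": the same for the moment, N m; "gripper_width": finger opening in m.
Only numpy, scipy, OpenCV 4.12 (cv2) and the standard library are available. Lean on these libraries where they do the work, as an engineer would, in place of code of your own. Each camera call takes 0.05 s, during which the arm holds its last target.

### The job

Push the tall vase across the table by its bare clay foot into the empty plywood stall, all the way in until the foot meets the back board, and leave it standing upright there. Its upper part is freshly glazed and must not be touched, and the vase must be slid, never lifted or toppled. Leave the jar, the mug and the brush where they are.

Things in the scene. Friction and masses are not known exactly. Their poses are not given: they have to be found in the camera images.
- vase: the tall narrow vase (0.5 to 0.8 kg), 252 mm high, standing loose on the table. Origin: centre of its underside; z up its axis. It is round, so its yaw means nothing. Its foot is a bare red-brown clay drum, 68 mm across, from the table to 40 mm up: push here only, and the lower the better. Friction with the table is ordinary (sliding takes 2 to 8 N).
- glazed_part: the white glazed upper part of the vase, fixed to the foot: same origin and axes as the vase; it runs from 40 mm to 252 mm above the vase's underside. Radius 33 mm at 40 mm up, 31 at 56, 22 at 85, 14 at 115, 12 at 170 to 225, 18 at the lip. Not to be touched, so a tool coming from straight above must stand off or lean back from it.
- stall_empty: the empty plywood stall, fixed to the table: a back board and two side walls, open at the front and on top, no floor. Origin: on the table, at the middle of the inner face of the back board. Its x axis points level through the back board, so the stall's inside lies at x from -95 mm (open mouth) to 0, y from -55 to +55 mm. Walls are 30 mm high and 12 mm thick. With the vase fully home its centre lies at x = -34 mm.
- stall_taken: the other stall, of the same shape, size and frame, in which the squat jar stands; fixed. The stalls stand side by side, either may be on the left, each turned a little.
- jar: bystander: squat lidded clay jar, 62 mm across, 86 mm high with its knob, loose inside the taken stall. Origin: centre of its underside.
- mug: bystander: white mug, 76 mm across, 88 mm high, loose on the table to the robot's left. Origin: centre of its underside.
- brush: bystander: brush lying loose on the table to the robot's right, 200 mm long, 42 mm wide, 20 mm high. Origin: the middle of its underside; x along it, towards the bristles.
Mind the look-alikes: they are no part of the job. Leave any pink or turquoise look-alike of the vase alone.

How it is judged:
By the outcome, as a careful person would: the job done as asked, in the order asked, and still so for the second after the job is handed in, with the robot touching nothing.
It also fails if it takes over 64 s, if anything falls off the work surface, if the arm or the gripper's body presses on something with over 40 N, if the wrist force passes 120 N, or if a joint passes its speed limit or range.

## Working session

There is one attempt and no reset: what is moved stays moved. The work goes in short steps, Python scripts to look and compute and a shell command to move; the robot and the scene stay as the last step left them, time stands still between calls to the robot, and variables do not carry over. Pictures are saved under pics/ and viewed, and the job is handed in when it is done.

```bash
ls; mkdir -p pics
python3 - <<'E'
from plant import r
import cv2
print(r.get_obs())
for n in ("scene","top","wrist"):
    im,d=r.camera(n); cv2.imwrite(f"pics/{n}0.png",im)
    print(n,r.get_calibration(n))
    import numpy as np; np.save(f"pics/{n}0.npy",d)
E
```

```text
pics
{'time_s': 0.0, 'qpos': array([-1.39910817e+00,  8.79881623e-02,  1.37224422e+00, -3.93197555e-05,
        1.68356897e+00, -1.03076521e-01]), 'qvel': array([ 4.48834442e-05, -1.06226788e-04,  9.06276517e-04, -7.46237966e-04,
        1.30901438e-04, -3.17394336e-04]), 'tau': array([ 3.04068162e-04, -3.40185106e+01, -3.02425790e+01,  7.16456026e-02,
        3.29014775e-02, -1.61985531e-04]), 'ee_pos': array([ 0.1491286 , -0.52883772,  0.20429113]), 'tcp_rot': array([-3.10980785e+00, -4.29934025e-01,  1.80213933e-04]), 'contact_force': array([-0.39184059,  0.01037213, -0.35344247]), 'moment': array([ 0.00090745, -0.03560179,  0.02575285]), 'gripper_width': 0.09401382227455769}
scene {'vfov': 49.319713402626974, 'cx': 322.28775423878614, 'cy': 234.82888941958214, 'rvec': array([ 2.10809889,  0.87981843, -0.42667039]), 'tvec': array([-0.36906377, -0.20300503,  1.37618626])}
top {'vfov': 53.408755847678584, 'cx': 312.13555085406296, 'cy': 239.58801934707063, 'rvec': array([ 2.17716836, -2.1342132 ,  0.12601315]), 'tvec': array([-0.02052876,  0.50690425,  0.94981189])}
wrist {'vfov': 59.17870040604696, 'cx': 325.45808340069334, 'cy': 242.3493526264513, 'mount': array([[ 2.47887076e-04, -9.59457052e-01, -2.81854756e-01,
         8.38822665e-02],
       [ 9.99999687e-01,  2.59985913e-05,  7.90983519e-04,
         8.04524216e-04],
       [-7.51586888e-04, -2.81854864e-01,  9.59456758e-01,
        -1.78879291e-01],
       [ 0.00000000e+00,  0.00000000e+00,  0.00000000e+00,
         1.00000000e+00]])}
```

View pics/scene0.png

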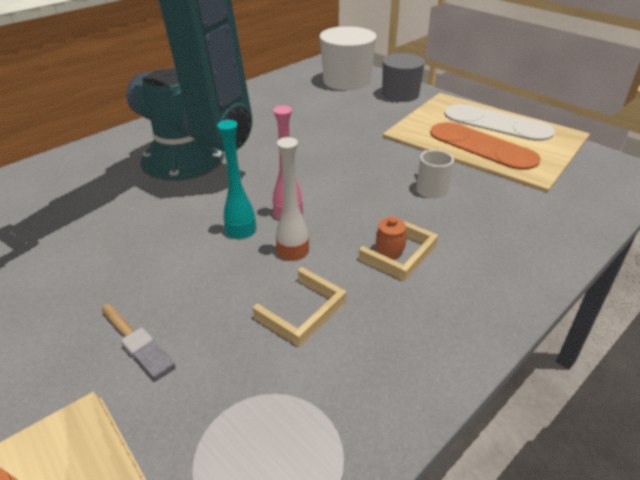

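View pics/top0.png

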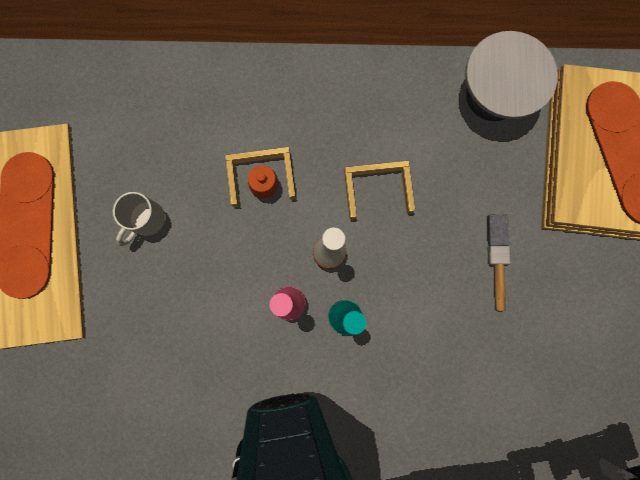

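View pics/wrist0.png

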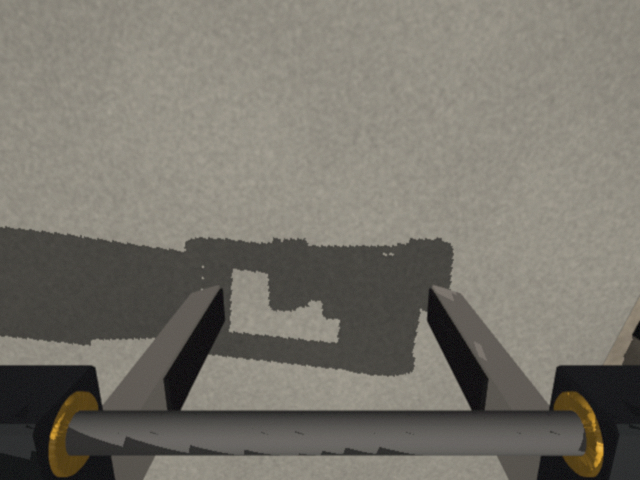

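```bash
cat > h.py <<'E'
import numpy as np,cv2
from plant import r
from scipy.spatial.transform import Rotation as R
def cal(n,obs=None):
    c=r.get_calibration(n); f=240/np.tan(np.radians(c['vfov']/2))
    K=np.array([[f,0,c['cx']],[0,f,c['cy']],[0,0,1]])
    if n=='wrist':
        M=np.eye(4);M[:3,:3]=R.from_rotvec(obs['tcp_rot']).as_matrix();M[:3,3]=obs['ee_pos']
        T=M@c['mount']; return K,T[:3,:3],T[:3,3]
    Rm=R.from_rotvec(c['rvec']).as_matrix()
    return K,Rm.T,-Rm.T@c['tvec']
def ray(n,uv,z,obs=None):
    K,A,o=cal(n,obs); uv=np.atleast_2d(np.asarray(uv,float))
    d=np.c_[uv,np.ones(len(uv))]@np.linalg.inv(K).T@A.T
    return o+d*((z-o[2])/d[:,2])[:,None]
def cloud(n,d,obs=None):
    K,A,o=cal(n,obs); v,u=np.mgrid[:480,:640]
    p=np.stack([u,v,np.ones_like(u)],-1)@np.linalg.inv(K).T*d[...,None]
    return p@A.T+o
def proj(n,P,obs=None):
    K,A,o=cal(n,obs); p=(np.atleast_2d(P)-o)@A@K.T
    return p[:,:2]/p[:,2:]
E
python3 - <<'E'
from h import *
for n in('top','scene'):
    im=cv2.imread(f'pics/{n}0.png'); P=cloud(n,np.load(f'pics/{n}0.npy'))
    print(n,np.round(np.nanmedian(P[np.load(f'pics/{n}0.npy')>0][:, 2]),4))
    hsv=cv2.cvtColor(im,cv2.COLOR_BGR2HSV)
    m={'red':((0,120,60),(12,255,255)),'wood':((15,70,90),(30,255,255))}
    for k,(a,b) in m.items():
        mm=cv2.inRange(hsv,a,b); N,L,S,C=cv2.connectedComponentsWithStats(mm)
        for i in range(1,N):
            if S[i,4]>60: q=P[L==i]; print(k,S[i],np.round(q.min(0),3),np.round(q.max(0),3))
im=cv2.imread('pics/top0.png')[130:350,200:440]; cv2.imwrite('pics/tc.png',cv2.resize(im,None,fx=2.7,fy=2.7,interpolation=cv2.INTER_CUBIC))
im=cv2.imread('pics/scene0.png')[100:350,200:450]; cv2.imwrite('pics/sc.png',cv2.resize(im,None,fx=2.4,fy=2.4,interpolation=cv2.INTER_CUBIC))
E
```

```text
top 0.0009
red [    0     0   640    49 15885] [ 0.388 -1.129 -0.582] [1.285 1.107 1.004]
red [ 586   81   54  142 4847] [ 0.388 -0.684  0.041] [ 0.85  -0.017  1.004]
red [   0  152   54  147 7024] [ 0.376 -0.017  0.009] [0.685 0.659 1.004]
red [248 165  30  33 725] [ 0.388 -0.017 -0.001] [0.671 0.131 1.004]
wood [ 549   64   91  168 8411] [ 0.388 -0.721 -0.003] [ 0.915 -0.017  1.004]
wood [542  92  98 147 627] [ 0.388 -0.693 -0.004] [ 0.842 -0.017  1.004]
wood [   0  123   83  226 9192] [ 0.272 -0.017 -0.004] [0.758 0.676 1.004]
wood [225 147  70  58 976] [ 0.388 -0.017 -0.004] [0.713 0.183 1.004]
wood [ 344  161   71   57 1029] [ 0.388 -0.22  -0.003] [ 0.686 -0.017  1.004]
wood [495 264  11  47 437] [ 0.371 -0.409  0.008] [ 0.466 -0.39   0.026]
scene -0.0003
red [ 431  123  109   46 2227] [ 0.381 -0.577  0.011] [1.115 0.649 0.703]
red [376 217  31  42 981] [ 0.602 -0.577  0.004] [1.115 0.119 0.703]
red [277 241  31  19 390] [ 0.467 -0.577  0.002] [ 1.115 -0.031  0.703]
red [  0 468  16  12  99] [ 0.585 -0.643  0.05 ] [ 0.613 -0.63   0.056]
wood [ 388    0  252  133 3178] [-1.145 -0.577 -0.702] [1.115 2.388 0.703]
wood [ 503    0  137   30 1142] [-0.199 -0.577 -0.13 ] [1.115 2.375 0.703]
wood [ 383   93  207   99 6020] [ 0.003 -0.577 -0.437] [1.115 1.737 0.703]
wood [ 359  222   79   59 1586] [ 0.593 -0.577 -0.004] [1.115 0.177 0.703]
wood [ 253  268   93   79 2237] [ 0.559 -0.577 -0.003] [ 1.115 -0.076  0.703]
wood [102 304  31  32 428] [ 0.373 -0.577 -0.002] [ 1.115 -0.39   0.703]
wood [   0  392  146   88 8244] [ 0.54  -0.638  0.01 ] [ 1.115 -0.494  0.703]
```

View pics/tc.png

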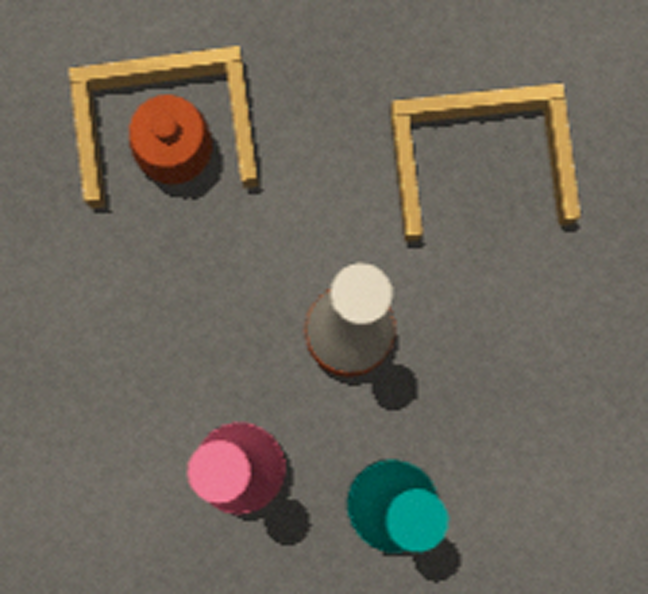

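View pics/sc.png

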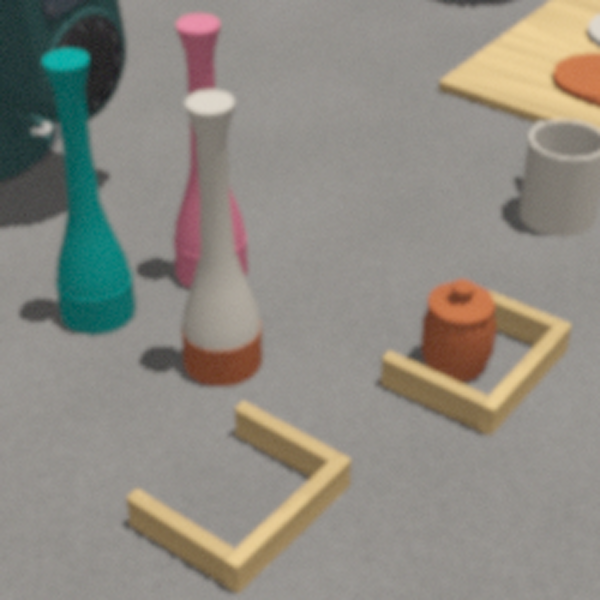

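Run:
```python
from h import *
# wrist: body geometry in tool frame
c=r.get_calibration('wrist');f=240/np.tan(np.radians(c['vfov']/2));d=np.load('pics/wrist0.npy')
v,u=np.mgrid[:480,:640]
p=np.stack([(u-c['cx'])/f*d,(v-c['cy'])/f*d,d],-1)@c['mount'][:3,:3].T+c['mount'][:3,3]
for uv in [(30,380),(30,440),(70,440),(90,375),(60,470),(320,415),(320,435),(320,450),(200,300),(150,450),(222,290),(222,315),(560,380),(600,380),(620,470),(130,478),(165,400),(440,295)]:
    print(uv,np.round(p[uv[1],uv[0]],4))
q=p[(d>0)&(d<.22)]
print('near pts min/max',q.min(0),q.max(0))
print(d[d>0].min())
```

```text
(30, 380) [ 0.0357 -0.0558 -0.1085]
(30, 440) [ 0.0325 -0.0483 -0.1207]
(70, 440) [ 0.0267 -0.0464 -0.1141]
(90, 375) [ 0.0327 -0.048  -0.1024]
(60, 470) [ 0.023  -0.047  -0.1172]
(320, 415) [ 0.0296 -0.0002 -0.1109]
(320, 435) [ 2.810e-02 -1.000e-04 -1.145e-01]
(320, 450) [ 2.540e-02 -1.000e-04 -1.151e-01]
(200, 300) [ 0.0113 -0.0513 -0.0168]
(150, 450) [ 0.0245 -0.0318 -0.1142]
(222, 290) [ 0.0097 -0.0456 -0.0023]
(222, 315) [-0.0016 -0.0459 -0.0045]
(560, 380) [ 0.032   0.0493 -0.1032]
(600, 380) [ 0.0347  0.0547 -0.1071]
(620, 470) [ 0.0262  0.0512 -0.1206]
(130, 478) [-0.0004 -0.0468 -0.096 ]
(165, 400) [ 0.0025 -0.0474 -0.0702]
(440, 295) [ 0.0108  0.0503 -0.0105]
near pts min/max [-0.00873427 -0.06667339 -0.12252169] [0.03618457 0.06587665 0.00158111]
0.06827377
```

```bash
cat > meas.py <<'E'
from h import *
from scipy.optimize import least_squares
def circ(p,rad):
    f=lambda c:np.hypot(p[:,0]-c[0],p[:,1]-c[1])-rad
    s=least_squares(f,p[:,:2].mean(0),loss='soft_l1',f_scale=.002); return s.x,np.sqrt(np.mean(s.fun**2))
def meas(n,im,d,verbose=1):
    P=cloud(n,d);hsv=cv2.cvtColor(im,cv2.COLOR_BGR2HSV); ok=d>0
    out={}
    def comp(mask,cond,amin=15):
        m=((mask>0)&ok&cond).astype(np.uint8)
        N,L,S,C=cv2.connectedComponentsWithStats(m)
        return [P[L==i] for i in range(1,N) if S[i,4]>amin]
    reg=(P[...,0]>.2)&(P[...,0]<.85)&(np.abs(P[...,1])<.45)
    w=cv2.inRange(hsv,(15,70,60),(30,255,255))
    for q in comp(w,reg&(P[...,2]>.024)&(P[...,2]<.036),100):
        (c,s,a)=cv2.minAreaRect((q[:,:2]*1000).astype(np.float32)); print(n,'wood top',np.round(c,1),np.round(s,1),round(a,2),len(q)); print(np.round(cv2.boxPoints((c,s,a)),1).tolist())
    rd=cv2.inRange(hsv,(0,110,40),(12,255,255))
    for q in comp(rd,reg&(P[...,2]>.004)&(P[...,2]<.1)):
        print(n,'red',len(q),np.round(q.min(0),3),np.round(q.max(0),3))
        if q[:,2].max()<.045: print('  foot centre',circ(q,.034))
    wh=cv2.inRange(hsv,(0,0,60),(35,70,255))
    for q in comp(wh,reg&(P[...,2]>.235)&(P[...,2]<.27)): print(n,'lip',len(q),np.round(np.median(q,0),4),np.round((q.min(0)+q.max(0))/2,4))
    for q in comp(wh,reg&(P[...,2]>.05)&(P[...,2]<.265)):
        for a,b,rad in((.17,.225,.012),(.05,.062,.031)):
            s=q[(q[:,2]>a)&(q[:,2]<b)]
            if len(s)>15: print(n,'white band',a,len(s),circ(s,rad))
E
python3 - <<'E'
from meas import *
for n in('top','scene'): meas(n,cv2.imread(f'pics/{n}0.png'),np.load(f'pics/{n}0.npy'))
E
```

```text
top wood top [641.4 101.8] [109.  134.3] 8.81 918
[[577.2000122070312, 159.8000030517578], [597.7999877929688, 27.100000381469727], [705.5, 43.79999923706055], [685.0, 176.5]]
top wood top [ 617.9 -148.9] [107.5 134.2] 7.13 941
[[556.2000122070312, -89.0], [572.9000244140625, -222.1999969482422], [679.5999755859375, -208.89999389648438], [662.9000244140625, -75.69999694824219]]
top red 785 [0.594 0.063 0.021] [0.652 0.124 0.09 ]
top red 50 [ 0.449 -0.07   0.006] [ 0.474 -0.015  0.045]
top lip 397 [ 0.483  -0.0463  0.2525] [ 0.4826 -0.0458  0.2523]
top white band 0.05 185 (array([0.54927375, 0.34241181]), np.float64(0.010567109609182616))
top white band 0.05 83 (array([ 0.48367657, -0.04680555]), np.float64(0.0010203530580116594))
scene wood top [643.1 102.7] [107.  136.8] 8.53 726
[[580.0, 162.39999389648438], [600.2999877929688, 27.200000762939453], [706.0999755859375, 43.0], [685.7999877929688, 178.3000030517578]]
scene wood top [ 619.8 -147.7] [107.6 135.2] 6.55 1094
[[558.5999755859375, -86.69999694824219], [574.0, -221.0], [681.0, -208.8000030517578], [665.5, -74.4000015258789]]
scene red 988 [0.601 0.063 0.004] [0.658 0.119 0.087]
scene red 382 [ 0.467 -0.079  0.004] [ 0.519 -0.031  0.038]
  foot centre (array([ 0.48277004, -0.04345618]), np.float64(0.0012124019077835346))
scene lip 291 [ 0.4893 -0.0489  0.2508] [ 0.4831 -0.0449  0.2443]
scene white band 0.17 323 (array([ 0.48261987, -0.04361078]), np.float64(0.013951282450717176))
scene white band 0.05 191 (array([ 0.48246167, -0.04316066]), np.float64(0.0016742518864059142))
scene white band 0.05 227 (array([0.5542139 , 0.34042512]), np.float64(0.00535432559307791))
```

Candidates for the vase are the white one with the red-brown foot (scene 292,245; top 330,252), pink (scene 285,190) and turquoise (scene 238,210). The crop confirms the white one with the clay foot. The empty stall is the right-hand one at top (380,190). A vertical tool's body would hit the neck, so I'll test whether the arm leans at its reach limit, in free space.

```bash
python3 -m jog '[[[0,0.2,0,0,-1],[0,0.2,0,0,-1],[0,0.2,0,0,-1],[0,0.2,0,0,-1]]]' 20; python3 -m jog '[[[0,0.2,0,0,-1],[0,0.2,0,0,-1],[0,0.2,0,0,-1]]]'
```

```text
time_s: 0.65
ee_pos: [0.2039, -0.7231, 0.2049]
tcp_rot: [-3.111, -0.43, 0.0]
contact_force: [-0.8, -0.7, 0.8]
gripper_width: 0.0572
time_s: 1.02
ee_pos: [0.2335, -0.8274, 0.1699]
tcp_rot: [3.104, 0.429, 0.005]
contact_force: [0.1, -0.7, -1.4]
gripper_width: 0.0273
```

```bash
cat > st.py <<'E'
from h import *
o=r.get_obs(); A=R.from_rotvec(o['tcp_rot']).as_matrix()
print('t',o['time_s'],'q',np.round(o['qpos'],3),'pos',np.round(o['ee_pos'],4),'F',np.round(o['contact_force'],1),'w',round(o['gripper_width'],3))
print('tool x',np.round(A[:,0],3),'y',np.round(A[:,1],3),'z',np.round(A[:,2],3),'tilt',round(np.degrees(np.arccos(-A[2,2])),1))
E
python3 st.py
```

```text
t 1.025 q [-1.363  0.904  0.289  0.003  1.939 -0.066] pos [ 0.2335 -0.8274  0.1699] F [ 0.1 -0.7 -1.4] w 0.027
tool x [0.963 0.271 0.002] y [ 0.271 -0.962  0.009] z [ 0.004 -0.008 -1.   ] tilt 0.5
```

```bash
python3 -m jog '[[[0,0.2,0,0,-1],[0,0.2,0,0,-1]]]';python3 st.py; python3 -m jog '[[[0,0,-0.2,0,-1],[0,0,-0.2,0,-1]]]';python3 st.py
```

```text
time_s: 1.27
ee_pos: [0.2433, -0.8629, 0.1622]
tcp_rot: [3.016, 0.417, 0.021]
contact_force: [0.5, 0.9, 1.2]
gripper_width: 0.0078
t 1.275 q [-1.362  0.923  0.276  0.007  1.845 -0.064] pos [ 0.2433 -0.8629  0.1622] F [0.5 0.9 1.2] w 0.008
tool x [0.962 0.271 0.   ] y [ 0.27  -0.958  0.098] z [ 0.027 -0.094 -0.995] tilt 5.6
time_s: 1.52
ee_pos: [0.2339, -0.8297, 0.2493]
tcp_rot: [2.997, 0.414, 0.025]
contact_force: [-0.5, -0.7, 1.4]
gripper_width: 0.0007
t 1.525 q [-1.365  0.82   0.277  0.009  1.928 -0.066] pos [ 0.2339 -0.8297  0.2493] F [-0.5 -0.7  1.4] w 0.001
tool x [0.962 0.271 0.   ] y [ 0.269 -0.956  0.117] z [ 0.032 -0.113 -0.993] tilt 6.7
```

```bash
python3 -m jog '[[[0.17,-0.15,-0.06,0,0],[0.17,-0.15,-0.06,0,0],[0.17,-0.15,-0.06,0,0],[0.17,-0.15,-0.06,0,0],[0.17,-0.15,-0.03,0,0],[0.17,-0.15,-0.03,0,0],[0.17,-0.15,-0.03,0,0],[0.17,-0.15,-0.03,0,0]]]';python3 st.py
```

```text
time_s: 2.52
ee_pos: [0.4782, -0.439, 0.3043]
tcp_rot: [2.992, 0.414, 0.025]
contact_force: [1.0, -0.5, 0.4]
gripper_width: 0.047
t 2.525 q [-0.798  0.236  1.012 -0.06   1.786  0.482] pos [ 0.4782 -0.439   0.3043] F [ 1.  -0.5  0.4] w 0.047
tool x [ 0.963  0.271 -0.   ] y [ 0.269 -0.955  0.122] z [ 0.033 -0.117 -0.993] tilt 7.0
```

```bash
python3 -m jog '[[[0.17,-0.15,-0.03,0,0],[0.17,-0.15,-0.03,0,0],[0.17,-0.15,-0.03,0,0],[0.17,-0.15,-0.03,0,0],[0.17,-0.15,-0.03,0,0],[0.17,-0.15,-0.03,0,0],[0.17,-0.15,-0.03,0,0],[0.17,-0.15,-0.03,0,0]]]';python3 st.py;  python3 -m jog '[[[0,0,0,-0.029,0],[0,0,0,-0.029,0],[0,0,0,-0.029,0],[0,0,0,-0.029,0],[0,0,0,-0.029,0],[0,0,0,-0.029,0],[0,0,0,-0.029,0],[0,0,0,-0.029,0],[0,0,0,-0.029,0]]]';python3 st.py
```

```text
time_s: 3.52
ee_pos: [0.7227, -0.0533, 0.3271]
tcp_rot: [2.992, 0.414, 0.024]
contact_force: [0.2, 0.7, 0.0]
gripper_width: 0.0471
t 3.525 q [-0.096  0.501  0.615 -0.125  1.978  1.147] pos [ 0.7227 -0.0533  0.3271] F [0.2 0.7 0. ] w 0.047
tool x [ 0.963  0.271 -0.001] y [ 0.269 -0.955  0.122] z [ 0.032 -0.118 -0.993] tilt 7.0
time_s: 4.65
ee_pos: [0.722, -0.0549, 0.3268]
tcp_rot: [1.746, 2.496, -0.119]
contact_force: [0.7, 0.3, 0.6]
gripper_width: 0.0472
t 4.65 q [-0.099  0.5    0.618 -0.124  1.977 -0.501] pos [ 0.722  -0.0549  0.3268] F [0.7 0.3 0.6] w 0.047
tool x [-0.341  0.932 -0.121] y [ 0.94   0.342 -0.01 ] z [ 0.032 -0.118 -0.993] tilt 7.0
```

```bash
python3 -m jog '[[[-0.085,0.18,0.01,0,0],[-0.085,0.18,0.01,0,0],[-0.085,0.18,0.01,0,0],[-0.085,0.18,0.01,0,0]]]';python3 st.py;  python3 -m jog '[[[-0.085,0.18,0.02,0,0],[-0.085,0.18,0.02,0,0],[-0.085,0.18,0.02,0,0]]]';python3 st.py
```

```text
time_s: 5.15
ee_pos: [0.8431, -0.0722, 0.2779]
tcp_rot: [1.711, 2.442, -0.061]
contact_force: [0.0, 0.6, 0.1]
gripper_width: 0.0469
t 5.15 q [-0.106  0.788  0.276 -0.122  1.955 -0.507] pos [ 0.8431 -0.0722  0.2779] F [0.  0.6 0.1] w 0.047
tool x [-0.333  0.93  -0.154] y [0.937 0.345 0.058] z [ 0.107 -0.125 -0.986] tilt 9.4
time_s: 5.52
ee_pos: [0.9007, -0.0825, 0.237]
tcp_rot: [1.658, 2.38, 0.008]
contact_force: [0.3, 0.6, 0.3]
gripper_width: 0.0472
t 5.525 q [-0.112  0.845  0.276 -0.113  1.804 -0.503] pos [ 0.9007 -0.0825  0.237 ] F [0.3 0.6 0.3] w 0.047
tool x [-0.327  0.925 -0.193] y [0.924 0.356 0.141] z [ 0.199 -0.132 -0.971] tilt 13.8
```

```bash
python3 -m jog '[[[-0.08,0.19,0.02,0,0],[-0.08,0.19,0.02,0,0],[-0.08,0.19,0.02,0,0],[-0.08,0.19,0.02,0,0]]]';python3 st.py
```

```text
time_s: 6.02
ee_pos: [0.9687, -0.0845, 0.2062]
tcp_rot: [1.578, 2.286, 0.105]
contact_force: [0.0, 0.6, 0.6]
gripper_width: 0.0468
t 6.025 q [-0.108  0.898  0.276 -0.104  1.613 -0.493] pos [ 0.9687 -0.0845  0.2062] F [0.  0.6 0.6] w 0.047
tool x [-0.311  0.917 -0.249] y [0.89  0.373 0.261] z [ 0.333 -0.141 -0.932] tilt 21.2
```

```bash
python3 -m jog '[[[-0.08,0.19,0.02,0,0],[-0.08,0.19,0.02,0,0]]]';python3 st.py
python3 - <<'E'
from meas import *
im=cv2.imread('pics/top0.png');d=np.load('pics/top0.npy');P=cloud('top',d);hsv=cv2.cvtColor(im,cv2.COLOR_BGR2HSV)
for k,a,b in(('pink',(160,90,40),(178,255,255)),('turq',(80,120,40),(95,255,255))):
    m=(cv2.inRange(hsv,a,b)>0)&(d>0)&(P[...,0]>.3)&(P[...,0]<.5)&(np.abs(P[...,1])<.2)
    q=P[m]; t=q[q[:,2]>.235]; f=q[(q[:,2]<.06)]
    print(k,(t.min(0)+t.max(0))/2, q.min(0),q.max(0), circ(f,.033) if len(f)>10 else 0)
E
```

```text
time_s: 6.28
ee_pos: [0.9978, -0.084, 0.2029]
tcp_rot: [1.537, 2.236, 0.154]
contact_force: [-0.1, 0.6, -0.1]
gripper_width: 0.047
t 6.275 q [-0.105  0.913  0.276 -0.101  1.526 -0.489] pos [ 0.9978 -0.084   0.2029] F [-0.1  0.6 -0.1] w 0.047
tool x [-0.3    0.913 -0.277] y [0.866 0.383 0.322] z [ 0.4   -0.144 -0.905] tilt 25.1
pink [0.37766733 0.03468328 0.25259334] [ 0.34158637  0.00113589 -0.0023735 ] [0.41208684 0.07688218 0.25688121] (array([0.3772383 , 0.03608016]), np.float64(0.0022378895992978018))
turq [ 0.35229702 -0.079699    0.2517281 ] [ 0.3154578  -0.1210118  -0.00086182] [ 0.38543474 -0.04717413  0.25577579] (array([ 0.35103424, -0.08156642]), np.float64(0.0025343966132404822))
```

```bash
python3 -m jog '[[[0.125,-0.12,-0.16,0,0],[0.125,-0.12,-0.16,0,0],[0.125,-0.12,-0.16,0,0],[0.125,-0.12,-0.16,0,0],[0.125,-0.12,-0.16,0,0],[0.125,-0.12,-0.16,0,0]]]';python3 st.py;python3 -m jog '[[[0.125,-0.12,-0.16,0,0],[0.125,-0.12,-0.16,0,0],[0.125,-0.12,-0.16,0,0],[0.125,-0.12,-0.16,0,0],[0.125,-0.12,-0.16,0,0],[0.125,-0.12,-0.16,0,0]]]';python3 st.py
```

```text
time_s: 7.02
ee_pos: [0.6879, 0.0532, 0.3116]
tcp_rot: [1.537, 2.236, 0.154]
contact_force: [1.2, 1.0, -0.4]
gripper_width: 0.0471
t 7.025 q [ 0.085  0.101  1.212 -0.18   1.427 -0.292] pos [0.6879 0.0532 0.3116] F [ 1.2  1.  -0.4] w 0.047
tool x [-0.3    0.913 -0.277] y [0.866 0.382 0.322] z [ 0.4   -0.144 -0.905] tilt 25.2
time_s: 7.78
ee_pos: [0.3798, 0.1895, 0.4189]
tcp_rot: [1.537, 2.235, 0.155]
contact_force: [-0.3, -0.1, -0.0]
gripper_width: 0.047
t 7.775 q [ 0.619 -0.34   1.392 -0.368  1.811  0.114] pos [0.3798 0.1895 0.4189] F [-0.3 -0.1 -0. ] w 0.047
tool x [-0.299  0.913 -0.277] y [0.866 0.382 0.323] z [ 0.401 -0.144 -0.905] tilt 25.2
```

```bash
python3 -m jog '[[[-0.03,-0.19,-0.06,0,0],[-0.03,-0.19,-0.06,0,0],[-0.03,-0.19,-0.06,0,0]]]';python3 st.py
```

```text
time_s: 8.15
ee_pos: [0.2455, 0.1199, 0.4194]
tcp_rot: [1.536, 2.235, 0.155]
contact_force: [-1.1, 0.1, 0.7]
gripper_width: 0.0467
t 8.15 q [ 0.731 -0.636  1.556 -0.418  1.969  0.151] pos [0.2455 0.1199 0.4194] F [-1.1  0.1  0.7] w 0.047
tool x [-0.3    0.913 -0.278] y [0.866 0.383 0.323] z [ 0.401 -0.144 -0.905] tilt 25.2
```

```bash
python3 -m jog '[[[-0.07,-0.06,-0.2,0,0],[-0.07,-0.06,-0.2,0,0]]]';python3 st.py
```

```text
time_s: 8.4
ee_pos: [0.19, 0.0905, 0.5104]
tcp_rot: [1.537, 2.235, 0.153]
contact_force: [-0.7, 1.0, 0.2]
gripper_width: 0.0472
t 8.4 q [ 0.844 -0.63   1.343 -0.507  2.191  0.13 ] pos [0.19   0.0905 0.5104] F [-0.7  1.   0.2] w 0.047
tool x [-0.3    0.913 -0.278] y [0.866 0.382 0.322] z [ 0.4   -0.144 -0.905] tilt 25.2
```

```bash
python3 -m jog '[[[0.066,-0.005,0.2,0,0],[0.066,-0.005,0.2,0,0],[0.066,-0.005,0.2,0,0],[0.066,-0.005,0.2,0,0]]]';python3 st.py;  python3 -m jog '[[[-0.03,-0.19,-0.06,0,0],[-0.03,-0.19,-0.06,0,0]]]';python3 st.py
```

```text
time_s: 8.9
ee_pos: [0.2478, 0.1213, 0.3073]
tcp_rot: [1.536, 2.235, 0.155]
contact_force: [0.2, 0.1, -0.3]
gripper_width: 0.0471
t 8.9 q [ 0.729 -0.724  1.827 -0.394  1.799  0.226] pos [0.2478 0.1213 0.3073] F [ 0.2  0.1 -0.3] w 0.047
tool x [-0.3    0.913 -0.278] y [0.866 0.382 0.323] z [ 0.401 -0.143 -0.905] tilt 25.2
time_s: 9.15
ee_pos: [0.1687, 0.1158, 0.3226]
tcp_rot: [1.549, 2.22, 0.094]
contact_force: [-0.9, 2.0, 0.3]
gripper_width: 0.0468
t 9.15 q [ 1.069 -0.757  1.808 -0.49   2.017  0.485] pos [0.1687 0.1158 0.3226] F [-0.9  2.   0.3] w 0.047
tool x [-0.284  0.909 -0.306] y [0.88  0.374 0.294] z [ 0.382 -0.186 -0.905] tilt 25.1
```

```bash
python3 -m jog '[[[0.045,0.018,0.18,0,0],[0.045,0.018,0.18,0,0],[0.045,0.018,0.18,0,0],[0.045,0.018,0.18,0,0]]]';python3 st.py
```

```text
time_s: 9.65
ee_pos: [0.2425, 0.1352, 0.1521]
tcp_rot: [1.543, 2.224, 0.098]
contact_force: [1.3, 1.6, 0.2]
gripper_width: 0.0471
t 9.65 q [ 0.821 -0.702  2.125 -0.417  1.578  0.431] pos [0.2425 0.1352 0.1521] F [1.3 1.6 0.2] w 0.047
tool x [-0.289  0.908 -0.305] y [0.877 0.378 0.296] z [ 0.384 -0.182 -0.905] tilt 25.1
```

```bash
python3 -m jog '[[[-0.03,-0.15,-0.04,0,0],[-0.03,-0.15,-0.04,0,0]]]';python3 st.py
```

```text
time_s: 9.9
ee_pos: [0.1819, 0.1272, 0.1529]
tcp_rot: [1.551, 2.208, 0.052]
contact_force: [-0.0, 0.1, 0.3]
gripper_width: 0.0471
t 9.9 q [ 1.048 -0.757  2.147 -0.451  1.735  0.623] pos [0.1819 0.1272 0.1529] F [-0.   0.1  0.3] w 0.047
tool x [-0.275  0.903 -0.329] y [0.887 0.37  0.276] z [ 0.372 -0.216 -0.903] tilt 25.5
```

```bash
python3 -m jog '[[[-0.073,0.127,-0.09,0,0],[-0.073,0.127,-0.09,0,0],[-0.073,0.127,-0.09,0,0],[-0.073,0.127,-0.09,0,0],[-0.186,-0.076,0.044,0,0],[-0.186,-0.076,0.044,0,0],[-0.186,-0.076,0.044,0,0],[-0.186,-0.076,0.044,0,0],[-0.186,-0.076,0.044,0,0]]]';python3 st.py
python3 - <<'E'
from h import *
P=cloud('scene',np.load('pics/scene0.npy'))
for uv in [(60,120),(20,120),(150,60),(10,20),(100,30),(20,200),(80,180),(5,250),(270,30),(348,40)]: print(uv,np.round(P[uv[1],uv[0]],2))
E
```

```text
time_s: 11.02
ee_pos: [0.3104, -0.1058, 0.303]
tcp_rot: [1.563, 2.225, 0.027]
contact_force: [0.5, -0.2, -0.9]
gripper_width: 0.0467
t 11.025 q [-0.451 -0.753  1.842 -0.047  1.632 -0.81 ] pos [ 0.3104 -0.1058  0.303 ] F [ 0.5 -0.2 -0.9] w 0.047
tool x [-0.28   0.903 -0.325] y [0.895 0.368 0.251] z [ 0.346 -0.22  -0.912] tilt 24.2
(60, 120) [-0.98  0.02 -0.24]
(20, 120) [-0.97 -0.12 -0.19]
(150, 60) [-0.98  0.45 -0.11]
(10, 20) [-0.96 -0.04  0.16]
(100, 30) [-0.97  0.26  0.06]
(20, 200) [-0.1  -0.38  0.  ]
(80, 180) [-0.09 -0.24 -0.  ]
(5, 250) [ 0.06 -0.47  0.  ]
(270, 30) [-0.96  1.1  -0.13]
(348, 40) [-0.01  0.65  0.15]
```

```bash
python3 -m jog '[[[0.104,-0.103,-0.065,0,0],[0.104,-0.103,-0.065,0,0]]]';python3 st.py
```

```text
time_s: 11.28
ee_pos: [0.2867, -0.0727, 0.3187]
tcp_rot: [1.609, 2.246, -0.014]
contact_force: [0.6, 1.4, -0.2]
gripper_width: 0.0471
t 11.275 q [-0.283 -0.756  1.798 -0.134  1.742 -0.657] pos [ 0.2867 -0.0727  0.3187] F [ 0.6  1.4 -0.2] w 0.047
tool x [-0.274  0.912 -0.306] y [0.915 0.345 0.208] z [ 0.295 -0.223 -0.929] tilt 21.7
```

```bash
python3 -m jog '[[[0.05,-0.15,-0.02,0,0],[0.05,-0.15,-0.02,0,0],[0.05,-0.15,-0.02,0,0]]]';python3 st.py
```

```text
time_s: 11.65
ee_pos: [0.2528, -0.0671, 0.3305]
tcp_rot: [1.641, 2.304, -0.079]
contact_force: [0.0, 0.6, -0.0]
gripper_width: 0.0468
t 11.65 q [-0.264 -0.756  1.758 -0.165  1.86  -0.667] pos [ 0.2528 -0.0671  0.3305] F [ 0.   0.6 -0. ] w 0.047
tool x [-0.295  0.913 -0.282] y [0.93  0.342 0.134] z [ 0.218 -0.222 -0.95 ] tilt 18.2
```

```bash
python3 -m jog '[[[0.05,-0.15,0,0,0],[0.05,-0.15,0,0,0],[0.05,-0.15,0,0,0],[0.05,-0.15,0,0,0]]]';python3 st.py
```

```text
time_s: 12.15
ee_pos: [0.2065, -0.0621, 0.3463]
tcp_rot: [1.706, 2.359, -0.174]
contact_force: [0.2, -0.3, 0.5]
gripper_width: 0.0471
t 12.15 q [-0.242 -0.756  1.711 -0.214  2.011 -0.669] pos [ 0.2065 -0.0621  0.3463] F [ 0.2 -0.3  0.5] w 0.047
tool x [-0.299  0.921 -0.249] y [0.948 0.317 0.036] z [ 0.112 -0.226 -0.968] tilt 14.6
```

```bash
python3 -m jog '[[[0.06,-0.15,0.06,0,0],[0.06,-0.15,0.06,0,0]]]';python3 st.py
```

```text
time_s: 12.4
ee_pos: [0.1904, -0.0572, 0.3318]
tcp_rot: [1.739, 2.387, -0.23]
contact_force: [-0.6, 0.2, -0.0]
gripper_width: 0.0472
t 12.4 q [-0.2   -0.756  1.739 -0.242  2.047 -0.635] pos [ 0.1904 -0.0572  0.3318] F [-0.6  0.2 -0. ] w 0.047
tool x [-0.3    0.925 -0.234] y [ 0.952  0.304 -0.02 ] z [ 0.053 -0.229 -0.972] tilt 13.6
```

```bash
python3 -m jog '[[[-0.22,-0.05,0.033,0,0],[-0.22,-0.05,0.033,0,0],[-0.22,-0.05,0.033,0,0],[-0.22,-0.05,0.033,0,0],[-0.22,-0.05,0.033,0,0],[-0.22,-0.05,0.033,0,0]]]';python3 st.py;python3 -m jog '[[[-0.087,-0.215,0.025,0,0],[-0.087,-0.215,0.025,0,0],[-0.087,-0.215,0.025,0,0],[-0.087,-0.215,0.025,0,0],[-0.087,-0.215,0.025,0,0],[-0.087,-0.215,0.025,0,0],[-0.087,-0.215,0.025,0,0],[-0.087,-0.215,0.025,0,0],[-0.087,-0.215,0.025,0,0]]]';python3 st.py
```

```text
time_s: 13.15
ee_pos: [0.2213, -0.384, 0.3604]
tcp_rot: [1.741, 2.388, -0.224]
contact_force: [0.5, -0.1, 0.4]
gripper_width: 0.0473
t 13.15 q [-1.14  -0.302  1.436 -0.046  1.778 -1.466] pos [ 0.2213 -0.384   0.3604] F [ 0.5 -0.1  0.4] w 0.047
tool x [-0.3    0.926 -0.231] y [ 0.953  0.304 -0.017] z [ 0.054 -0.225 -0.973] tilt 13.4
time_s: 14.28
ee_pos: [-0.1778, -0.7247, 0.3588]
tcp_rot: [1.739, 2.388, -0.222]
contact_force: [0.2, -1.0, 0.8]
gripper_width: 0.0472
t 14.275 q [-1.951  0.418  0.682  0.141  1.849 -2.211] pos [-0.1778 -0.7247  0.3588] F [ 0.2 -1.   0.8] w 0.047
tool x [-0.3    0.926 -0.231] y [ 0.952  0.305 -0.015] z [ 0.056 -0.224 -0.973] tilt 13.4
```

```bash
python3 -m jog '[[[0,0,0,0.029,0],[0,0,0,0.029,0],[0,0,0,0.029,0],[-0.196,-0.012,0.04,0,0],[-0.196,-0.012,0.04,0,0],[-0.196,-0.012,0.04,0,0],[-0.196,-0.012,0.04,0,0],[-0.196,-0.012,0.04,0,0]]]';python3 st.py
```

```text
time_s: 15.28
ee_pos: [-0.2201, -0.8759, 0.3026]
tcp_rot: [2.248, 1.764, -0.248]
contact_force: [0.3, -0.6, -1.0]
gripper_width: 0.0468
t 15.275 q [-1.935  0.773  0.277  0.147  1.798 -1.641] pos [-0.2201 -0.8759  0.3026] F [ 0.3 -0.6 -1. ] w 0.047
tool x [ 0.243  0.923 -0.299] y [ 0.97  -0.22   0.107] z [ 0.033 -0.316 -0.948] tilt 18.5
```

```bash
python3 -m jog '[[[-0.19,-0.012,0.06,0,0],[-0.19,-0.012,0.06,0,0],[-0.19,-0.012,0.06,0,0],[-0.19,-0.012,0.06,0,0]]]';python3 st.py
```

```text
time_s: 15.78
ee_pos: [-0.2421, -0.9527, 0.2473]
tcp_rot: [2.182, 1.7, -0.383]
contact_force: [-0.3, -0.6, 0.7]
gripper_width: 0.0473
t 15.775 q [-1.932  0.86   0.277  0.152  1.586 -1.65 ] pos [-0.2421 -0.9527  0.2473] F [-0.3 -0.6  0.7] w 0.047
tool x [ 0.245  0.876 -0.416] y [ 0.97  -0.221  0.105] z [ 0.    -0.429 -0.903] tilt 25.4
```

```bash
python3 -m jog '[[[0.165,0.097,-0.13,0,0],[0.165,0.097,-0.13,0,0],[0.165,0.097,-0.13,0,0],[0.165,0.097,-0.13,0,0],[0.165,0.097,-0.13,0,0],[0.165,0.097,-0.13,0,0],[0.176,0.095,-0.1,0,0],[0.176,0.095,-0.1,0,0],[0.176,0.095,-0.1,0,0],[0.176,0.095,-0.1,0,0]]]';python3 st.py
```

```text
time_s: 17.02
ee_pos: [0.095, -0.5059, 0.3634]
tcp_rot: [2.182, 1.7, -0.385]
contact_force: [1.8, 0.1, 0.6]
gripper_width: 0.047
t 17.025 q [-1.463 -0.309  1.484 -0.047  1.524 -1.224] pos [ 0.095  -0.5059  0.3634] F [1.8 0.1 0.6] w 0.047
tool x [ 0.245  0.875 -0.417] y [ 0.97  -0.221  0.104] z [-0.001 -0.43  -0.903] tilt 25.5
```

```bash
python3 -m jog '[[[0.18,0.094,-0.1,0,0],[0.18,0.094,-0.1,0,0],[0.18,0.094,-0.1,0,0],[0.18,0.094,-0.1,0,0],[0.18,0.094,-0.1,0,0],[0.18,0.094,-0.09,0,0],[0.18,0.094,-0.09,0,0],[0.18,0.094,-0.09,0,0],[0.18,0.094,-0.09,0,0],[0.18,0.094,-0.09,0,0]]]';python3 st.py; python3 -m jog '[[[0.18,0.094,-0.09,0,0],[0.18,0.094,-0.09,0,0]]]';python3 st.py
```

```text
time_s: 18.27
ee_pos: [0.4327, -0.0617, 0.4141]
tcp_rot: [2.179, 1.7, -0.39]
contact_force: [0.9, -0.3, 0.5]
gripper_width: 0.0471
t 18.275 q [ 0.077 -0.119  1.23  -0.499  2.018  0.1  ] pos [ 0.4327 -0.0617  0.4141] F [ 0.9 -0.3  0.5] w 0.047
tool x [ 0.243  0.874 -0.421] y [ 0.97  -0.22   0.103] z [-0.002 -0.433 -0.901] tilt 25.7
time_s: 18.52
ee_pos: [0.5003, 0.026, 0.4217]
tcp_rot: [2.179, 1.7, -0.39]
contact_force: [0.3, -0.9, 0.2]
gripper_width: 0.0468
t 18.525 q [ 0.235  0.085  1.014 -0.508  2.097  0.233] pos [0.5003 0.026  0.4217] F [ 0.3 -0.9  0.2] w 0.047
tool x [ 0.243  0.874 -0.421] y [ 0.97  -0.22   0.103] z [-0.003 -0.433 -0.901] tilt 25.7
```

```bash
python3 -m jog '[[[0.093,-0.023,0.198,0,0],[0.093,-0.023,0.198,0,0],[0.093,-0.023,0.198,0,0],[0.093,-0.023,0.198,0,0]]]';python3 st.py
cat > look.py <<'E'
import sys
from meas import *
t=sys.argv[1]
for n in sys.argv[2:]:
    im,d=r.camera(n); cv2.imwrite(f'pics/{n}_{t}.png',im); np.save(f'pics/{n}_{t}.npy',d)
    meas(n,im,d)
E
python3 look.py a scene top
```

```text
time_s: 19.02
ee_pos: [0.499, 0.025, 0.1997]
tcp_rot: [2.179, 1.7, -0.39]
contact_force: [0.3, 0.3, 0.7]
gripper_width: 0.0471
t 19.025 q [ 0.233  0.055  1.485 -0.438  1.702  0.443] pos [0.499  0.025  0.1997] F [0.3 0.3 0.7] w 0.047
tool x [ 0.243  0.874 -0.421] y [ 0.97  -0.22   0.103] z [-0.003 -0.433 -0.901] tilt 25.7
scene wood top [643.3 102.9] [107.  135.8] 8.16 727
[[580.7000122070312, 162.5], [600.0, 28.100000381469727], [705.9000244140625, 43.29999923706055], [686.5999755859375, 177.6999969482422]]
scene wood top [ 619.5 -147.9] [108.  136.5] 7.71 1100
[[556.9000244140625, -87.5], [575.2000122070312, -222.6999969482422], [682.2000122070312, -208.3000030517578], [663.9000244140625, -73.0]]
scene red 988 [0.6   0.063 0.005] [0.659 0.119 0.087]
scene red 391 [ 0.469 -0.079  0.004] [ 0.519 -0.027  0.039]
  foot centre (array([ 0.48261408, -0.0435357 ]), np.float64(0.0011893958890779705))
scene lip 159 [0.4733 0.0564 0.2585] [0.4704 0.0591 0.2527]
scene lip 253 [0.5329 0.0392 0.2522] [0.5297 0.0402 0.2524]
scene lip 287 [ 0.4887 -0.0484  0.2507] [ 0.4839 -0.0442  0.2444]
scene wh
[... 858 characters left out ...]
]
top red 73 [0.596 0.088 0.047] [0.611 0.108 0.073]
top red 33 [0.6   0.065 0.023] [0.616 0.078 0.055]
top red 50 [ 0.449 -0.07   0.005] [ 0.473 -0.015  0.044]
  foot centre (array([ 0.48360414, -0.04633117]), np.float64(0.0004442707680286965))
top lip 50 [0.5212 0.0326 0.2459] [0.522  0.034  0.2493]
top lip 396 [ 0.4829 -0.0464  0.2526] [ 0.4825 -0.0458  0.2518]
top lip 34 [0.4629 0.0461 0.2426] [0.4638 0.0459 0.2423]
top white band 0.17 54 (array([0.5093118 , 0.01884567]), np.float64(0.0029736151488620596))
top white band 0.05 79 (array([ 0.4837186 , -0.04656427]), np.float64(0.0010379097011316792))
top white band 0.17 63 (array([0.47335451, 0.03172987]), np.float64(0.002766799045839386))
```

View pics/scene_a.png

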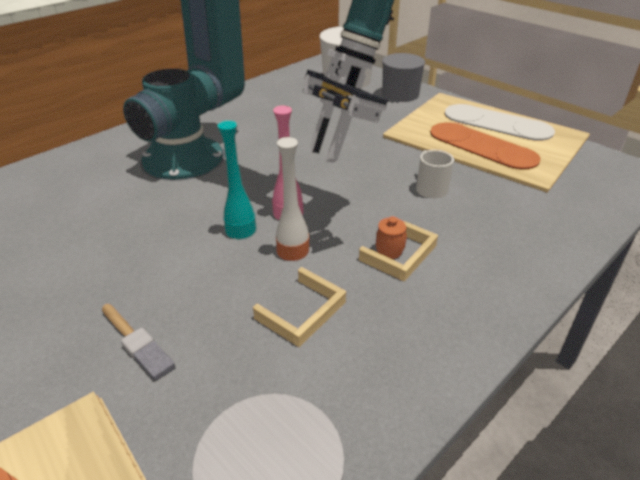

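View pics/top_a.png

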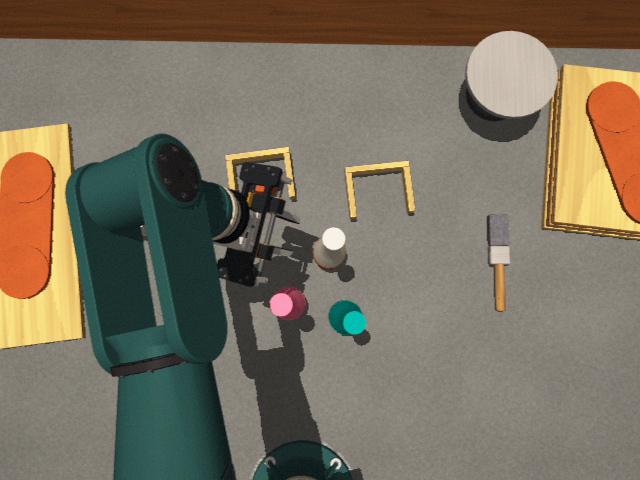

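```bash
python3 -m jog '[[[0.066,-0.016,0.172,0,0],[0.066,-0.016,0.172,0,0],[0.066,-0.016,0.172,0,0],[0.05,-0.012,0.13,0,0]]]';python3 st.py; python3 look.py b scene
```

```text
time_s: 19.62
ee_pos: [0.5017, 0.0125, 0.0303]
tcp_rot: [2.179, 1.697, -0.385]
contact_force: [1.1, -0.7, 0.4]
gripper_width: 0.0469
t 19.625 q [ 0.209  0.177  1.703 -0.446  1.38   0.569] pos [0.5017 0.0125 0.0303] F [ 1.1 -0.7  0.4] w 0.047
tool x [ 0.245  0.874 -0.419] y [ 0.97  -0.22   0.107] z [ 0.001 -0.433 -0.901] tilt 25.6
scene wood top [643.5 103.2] [106.4 137.3] 8.51 718
[[580.7000122070312, 163.1999969482422], [601.0, 27.399999618530273], [706.2000122070312, 43.099998474121094], [685.9000244140625, 178.89999389648438]]
scene wood top [ 618.8 -147.5] [108.5 135.2] 7.04 1104
[[556.7000122070312, -87.0999984741211], [573.2999877929688, -221.3000030517578], [680.9000244140625, -208.0], [664.2999877929688, -73.80000305175781]]
scene red 986 [0.602 0.063 0.004] [0.658 0.121 0.087]
scene red 383 [ 0.47  -0.079  0.004] [ 0.519 -0.031  0.039]
  foot centre (array([ 0.48276604, -0.04350604]), np.float64(0.0012291262054167015))
scene lip 171 [0.5125 0.0792 0.2409] [0.505  0.0864 0.2414]
scene lip 291 [ 0.4893 -0.0479  0.2508] [ 0.4827 -0.0445  0.2444]
scene white band 0.17 693 (array([0.50306858, 0.07708377]), np.float64(0.018173271021408345))
scene white band 0.05 58 (array([0.507178  , 0.02662882]), np.float64(0.002903320299676909))
scene white band 0.17 330 (array([ 0.48266921, -0.04350859]), np.float64(0.015168498760845034))
scene white band 0.05 185 (array([ 0.48261665, -0.04297334]), np.float64(0.00833562638022317))
scene white band 0.05 226 (array([0.55403916, 0.34063953]), np.float64(0.00546371391846998))
scene white band 0.05 27 (array([0.48360681, 0.05282627]), np.float64(0.002078010537237397))
```

Run:
```python
import cv2
im=cv2.imread('pics/scene_b.png')[60:310,200:450]; cv2.imwrite('pics/sb.png',cv2.resize(im,None,fx=2.4,fy=2.4,interpolation=cv2.INTER_CUBIC))
```

```text
(no output)
```

View pics/sb.png

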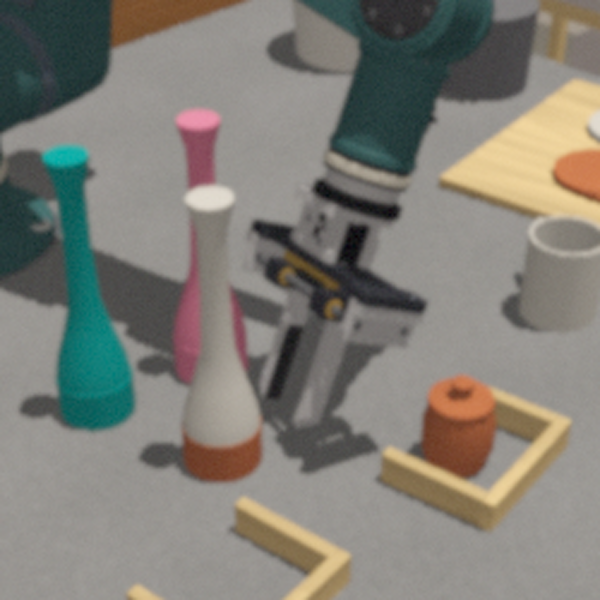

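```bash
python3 -m jog '[[[-0.02,-0.009,0.032,0,0],[-0.02,-0.009,0.032,0,0],[-0.02,-0.009,0.032,0,0],[0,0,0,0,0]]]';python3 st.py
```

```text
time_s: 20.18
ee_pos: [0.49, -0.0103, 0.014]
tcp_rot: [2.181, 1.697, -0.387]
contact_force: [-0.1, -0.4, -0.2]
gripper_width: 0.0469
t 20.175 q [ 0.169  0.161  1.759 -0.454  1.329  0.552] pos [ 0.49   -0.0103  0.014 ] F [-0.1 -0.4 -0.2] w 0.047
tool x [ 0.246  0.874 -0.419] y [ 0.969 -0.222  0.106] z [-0.001 -0.432 -0.902] tilt 25.6
```

```bash
python3 -m jog '[[[-0.014,0.004,0.007,0,0],[-0.014,0.004,0.007,0,0],[-0.021,0.006,0.0105,0,0],[-0.021,0.006,0.0105,0,0],[-0.021,0.006,0.0105,0,0],[-0.021,0.006,0.0105,0,0],[-0.014,0.004,0.007,0,0]]]';python3 st.py; python3 look.py c scene | grep -A1 foot; python3 look.py c top | grep lip
```

```text
time_s: 21.05
ee_pos: [0.4914, -0.0463, 0.0137]
tcp_rot: [2.181, 1.698, -0.386]
contact_force: [0.1, 4.7, 3.7]
gripper_width: 0.047
t 21.05 q [ 0.098  0.146  1.778 -0.463  1.296  0.491] pos [ 0.4914 -0.0463  0.0137] F [0.1 4.7 3.7] w 0.047
tool x [ 0.245  0.874 -0.419] y [ 0.97  -0.221  0.105] z [-0.001 -0.432 -0.902] tilt 25.6
  foot centre (array([ 0.48388675, -0.07392134]), np.float64(0.001227869632470203))
scene lip 296 [ 0.4902 -0.0787  0.2508] [ 0.4844 -0.0748  0.2445]
top lip 399 [ 0.4838 -0.0769  0.2525] [ 0.484  -0.0768  0.2514]
```

```bash
python3 -m jog '[[[-0.014,0.004,0.007,0,0],[-0.024,0.007,0.012,0,0],[-0.028,0.008,0.014,0,0],[-0.028,0.008,0.014,0,0],[-0.028,0.008,0.014,0,0],[-0.028,0.008,0.014,0,0],[-0.028,0.008,0.014,0,0],[-0.028,0.008,0.014,0,0],[-0.02,0.006,0.01,0,0],[-0.014,0.004,0.007,0,0]]]';python3 st.py; python3 look.py d scene | grep -A1 foot; python3 look.py d top | grep lip
```

```text
time_s: 22.4
ee_pos: [0.4931, -0.1153, 0.0135]
tcp_rot: [2.181, 1.698, -0.387]
contact_force: [-0.0, 5.6, 5.4]
gripper_width: 0.0472
t 22.4 q [-0.041  0.129  1.796 -0.475  1.235  0.37 ] pos [ 0.4931 -0.1153  0.0135] F [-0.   5.6  5.4] w 0.047
tool x [ 0.245  0.874 -0.419] y [ 0.97  -0.221  0.105] z [-0.001 -0.432 -0.902] tilt 25.6
  foot centre (array([ 0.48563708, -0.14291461]), np.float64(0.0010985181119729196))
scene lip 18 [0.5187 0.0339 0.2408] [0.5179 0.0332 0.2461]
top lip 400 [ 0.4852 -0.1459  0.2525] [ 0.4854 -0.1459  0.2524]
```

View pics/scene_d.png

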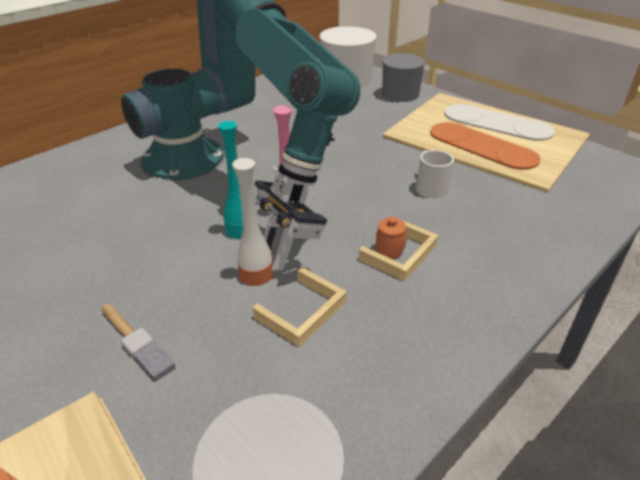

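```bash
python3 -m jog '[[[-0.014,0.004,0.007,0,0],[-0.021,0.006,0.0105,0,0],[-0.021,0.006,0.0105,0,0],[-0.015,0.004,0.0075,0,0],[0,0,0,0,0]]]';python3 st.py; python3 look.py e scene | grep -A1 foot; python3 look.py e top | grep lip
```

```text
time_s: 23.12
ee_pos: [0.4936, -0.136, 0.0134]
tcp_rot: [2.18, 1.698, -0.388]
contact_force: [0.3, 2.9, 2.7]
gripper_width: 0.047
t 23.125 q [-0.083  0.128  1.798 -0.478  1.217  0.333] pos [ 0.4936 -0.136   0.0134] F [0.3 2.9 2.7] w 0.047
tool x [ 0.245  0.874 -0.42 ] y [ 0.97  -0.221  0.105] z [-0.001 -0.433 -0.901] tilt 25.6
  foot centre (array([ 0.4861279 , -0.16370894]), np.float64(0.001077263279700454))
scene lip 334 [ 0.4932 -0.1682  0.2509] [ 0.487  -0.1642  0.2445]
top lip 405 [ 0.4859 -0.1658  0.2526] [ 0.4864 -0.1657  0.2522]
```

```bash
python3 -m jog '[[[0.1,0.005,-0.045,0,0],[0.1,0.005,-0.045,0,0],[-0.098,0.0245,-0.21,0,0],[-0.098,0.0245,-0.21,0,0],[-0.098,0.0245,-0.21,0,-0.15],[-0.098,0.0245,-0.21,0,-0.15],[-0.098,0.0245,-0.21,0,-0.15],[-0.098,0.0245,-0.21,0,-0.15]]]';python3 st.py
```

```text
time_s: 24.22
ee_pos: [0.5076, -0.0841, 0.3637]
tcp_rot: [2.181, 1.697, -0.391]
contact_force: [0.4, -0.3, -0.2]
gripper_width: 0.0402
t 24.225 q [ 0.022  0.014  1.204 -0.476  1.9    0.109] pos [ 0.5076 -0.0841  0.3637] F [ 0.4 -0.3 -0.2] w 0.04
tool x [ 0.245  0.873 -0.421] y [ 0.97  -0.222  0.103] z [-0.003 -0.434 -0.901] tilt 25.7
```

```bash
python3 -m jog '[[[0.19,-0.08,-0.102,0,-0.15],[0.19,-0.08,-0.102,0,-0.15],[0.19,-0.08,-0.102,0,-0.15],[0.19,-0.08,-0.102,0,-0.15],[0.19,-0.08,-0.102,0,-0.15],[0.19,-0.08,-0.102,0,-0.15],[0.19,-0.08,-0.102,0,-0.15],[0.19,-0.08,-0.102,0,-0.15],[0.19,-0.08,-0.102,0,-0.15],[0.19,-0.08,-0.102,0,-0.15]]]';python3 st.py
```

```text
time_s: 25.48
ee_pos: [0.4292, 0.4845, 0.3688]
tcp_rot: [2.179, 1.696, -0.386]
contact_force: [10.6, 38.9, 61.0]
gripper_width: 0.0401
t 25.475 q [ 0.904  0.712  0.273 -0.446  2.468  0.845] pos [0.4292 0.4845 0.3688] F [10.6 38.9 61. ] w 0.04
tool x [ 0.246  0.873 -0.42 ] y [ 0.969 -0.221  0.107] z [ 0.001 -0.434 -0.901] tilt 25.7
```

```bash
python3 look.py f scene >/dev/null; python3 st.py
```

```text
t 25.525 q [ 0.911  0.724  0.287 -0.443  2.472  0.845] pos [0.4247 0.4879 0.3563] F [  0.4   2.6 -10. ] w 0.04
tool x [ 0.231  0.866 -0.444] y [ 0.973 -0.212  0.092] z [-0.015 -0.453 -0.891] tilt 26.9
```

View pics/scene_f.png

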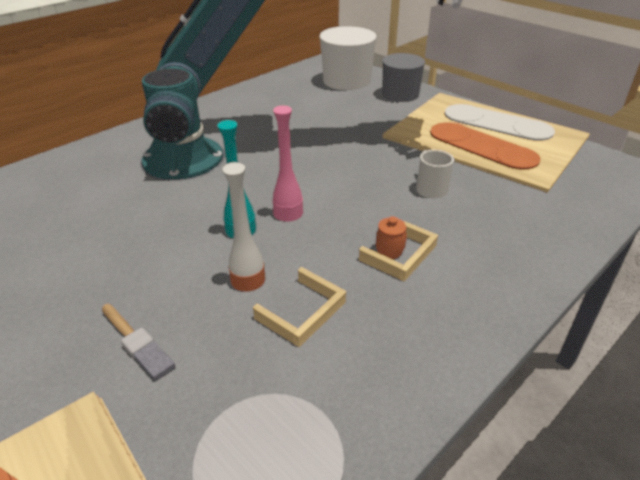

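```bash
python3 -m jog '[[[0.085,0.035,-0.04,0,-0.15],[0.085,0.035,-0.04,0,-0.15],[0.085,0.035,-0.04,0,-0.15],[0.085,0.035,-0.04,0,-0.15]]]';python3 st.py
```

```text
time_s: 26.02
ee_pos: [0.449, 0.5143, 0.3349]
tcp_rot: [2.184, 1.712, -0.317]
contact_force: [0.0, -0.4, -0.8]
gripper_width: 0.0402
t 26.025 q [ 0.912  0.749  0.274 -0.414  2.386  0.888] pos [0.449  0.5143 0.3349] F [ 0.  -0.4 -0.8] w 0.04
tool x [ 0.246  0.891 -0.381] y [ 0.968 -0.211  0.132] z [ 0.037 -0.402 -0.915] tilt 23.8
```

```bash
python3 -m jog '[[[0.12,0.05,-0.05,0,-0.15],[0.17,0.07,-0.07,0,-0.15],[0.17,0.07,-0.06,0,-0.15],[0.17,0.07,-0.06,0,-0.15],[0.17,0.07,-0.05,0,-0.15],[0.17,0.07,-0.04,0,-0.15]]]';python3 st.py
```

```text
time_s: 26.78
ee_pos: [0.5002, 0.5953, 0.2407]
tcp_rot: [2.186, 1.759, -0.12]
contact_force: [-0.0, -0.4, -0.6]
gripper_width: 0.0401
t 26.775 q [ 0.933  0.854  0.274 -0.362  2.154  0.969] pos [0.5002 0.5953 0.2407] F [-0.  -0.4 -0.6] w 0.04
tool x [ 0.234  0.934 -0.27 ] y [ 0.962 -0.182  0.203] z [ 0.14  -0.307 -0.941] tilt 19.7
```

```bash
python3 -m jog '[[[0.128,0.083,-0.125,0,-0.15],[0.128,0.083,-0.125,0,-0.15],[0.128,0.083,-0.125,0,-0.15],[0.128,0.083,-0.125,0,-0.15],[0.14,0.083,-0.11,0,-0.15],[0.14,0.083,-0.11,0,-0.15]]]';python3 st.py
```

```text
time_s: 27.52
ee_pos: [0.5178, 0.6309, 0.2859]
tcp_rot: [2.177, 1.808, 0.145]
contact_force: [-0.4, -0.7, -0.7]
gripper_width: 0.0397
t 27.525 q [ 0.951  0.796  0.274 -0.361  2.024  0.968] pos [0.5178 0.6309 0.2859] F [-0.4 -0.7 -0.7] w 0.04
tool x [ 0.2    0.973 -0.117] y [ 0.942 -0.158  0.296] z [ 0.27  -0.169 -0.948] tilt 18.6
```

```bash
python3 -m jog '[[[0.15,0.045,-0.08,0,-0.15],[0.15,0.045,-0.08,0,-0.15],[0.15,0.045,-0.08,0,-0.15],[0.15,0.045,-0.07,0,-0.15],[0.15,0.045,-0.06,0,-0.15]]]';python3 st.py
```

```text
time_s: 28.15
ee_pos: [0.5062, 0.6928, 0.2925]
tcp_rot: [2.163, 1.839, 0.343]
contact_force: [0.0, -0.3, 0.4]
gripper_width: 0.0401
t 28.15 q [ 1.01   0.794  0.275 -0.361  1.903  1.023] pos [0.5062 0.6928 0.2925] F [ 0.  -0.3  0.4] w 0.04
tool x [ 0.161  0.987 -0.001] y [ 0.92  -0.15   0.362] z [ 0.357 -0.059 -0.932] tilt 21.2
```

```bash
python3 -m jog '[[[0.18,0.01,-0.05,0,-0.15],[0.18,0.01,-0.05,0,-0.15],[0.18,0.01,-0.05,0,-0.15],[0.18,0.01,-0.04,0,-0.15],[0.18,0.01,-0.03,0,-0.15],[0.18,0.01,-0.02,0,-0.15]]]';python3 st.py
```

```text
time_s: 28.9
ee_pos: [0.4624, 0.8001, 0.2733]
tcp_rot: [2.141, 1.878, 0.593]
contact_force: [0.2, 0.3, 0.4]
gripper_width: 0.04
t 28.9 q [ 1.123  0.835  0.275 -0.375  1.722  1.138] pos [0.4624 0.8001 0.2733] F [0.2 0.3 0.4] w 0.04
tool x [0.096 0.984 0.147] y [ 0.891 -0.151  0.429] z [ 0.445  0.09  -0.891] tilt 27.0
```

```bash
python3 -m jog '[[[-0.04,-0.18,-0.15,0,0.19],[-0.04,-0.18,-0.15,0,0.19],[-0.04,-0.18,-0.15,0,0.19],[-0.025,-0.18,-0.14,0,0.19],[-0.025,-0.18,-0.14,0,0.19],[-0.025,-0.18,-0.14,0,0.19],[-0.02,-0.16,-0.12,0,0.19]]]';python3 st.py
```

```text
time_s: 29.78
ee_pos: [0.0693, 0.771, 0.3543]
tcp_rot: [2.141, 1.879, 0.592]
contact_force: [-0.3, -0.2, -1.2]
gripper_width: 0.056
t 29.775 q [ 1.611  0.598  0.489 -0.498  1.929  1.534] pos [0.0693 0.771  0.3543] F [-0.3 -0.2 -1.2] w 0.056
tool x [0.095 0.984 0.147] y [ 0.891 -0.15   0.428] z [ 0.444  0.09  -0.892] tilt 26.9
```

```bash
python3 -m jog '[[[0.1,-0.03,0,0,0.19],[0.1,-0.03,0,0,0.19],[0.1,-0.03,0,0,0.19],[0.12,-0.03,-0.01,0,0.19],[0.15,-0.04,-0.02,0,0.19],[0.15,-0.04,-0.02,0,0.19],[0.15,-0.04,-0.02,0,0.19]]]';python3 st.py
```

```text
time_s: 30.65
ee_pos: [0.0428, 0.8752, 0.3115]
tcp_rot: [2.151, 1.939, 0.734]
contact_force: [-0.0, -1.5, -0.2]
gripper_width: 0.0562
t 30.65 q [ 1.644  0.799  0.275 -0.503  1.836  1.555] pos [0.0428 0.8752 0.3115] F [-0.  -1.5 -0.2] w 0.056
tool x [0.042 0.967 0.252] y [ 0.891 -0.151  0.428] z [ 0.451  0.207 -0.868] tilt 29.8
```

```bash
python3 -m jog '[[[0,0,0,-0.028,0.19],[0,0,0,-0.028,0.19],[0,0,0,-0.028,0.19],[0,0,0,-0.028,0.19],[0,0,0,-0.028,0.19],[0,0,0,-0.028,0.19],[0,0,0,-0.028,0.19],[0,0,0,-0.028,0.19],[0,0,0,-0.028,0.19],[0,0,0,-0.028,0.19]]]';python3 st.py
```

```text
time_s: 31.9
ee_pos: [0.0428, 0.8748, 0.3116]
tcp_rot: [-0.12, 2.645, 0.262]
contact_force: [-0.7, 0.0, -0.1]
gripper_width: 0.0558
t 31.9 q [ 1.644  0.798  0.275 -0.503  1.837 -0.21 ] pos [0.0428 0.8748 0.3116] F [-0.7  0.  -0.1] w 0.056
tool x [-0.883 -0.039 -0.468] y [-0.13   0.978  0.164] z [ 0.451  0.206 -0.868] tilt 29.7
```

```bash
python3 -m jog '[[[-0.139,-0.185,-0.02,0,0.19],[-0.139,-0.185,-0.02,0,0.19],[-0.139,-0.185,-0.02,0,0.19],[-0.139,-0.185,0,0,0.19],[-0.139,-0.185,0,0,0.19],[-0.139,-0.185,0,0,0.19],[-0.139,-0.185,0,0,0.19],[-0.139,-0.185,0,0,0.19],[-0.139,-0.185,0,0,0.19],[-0.139,-0.185,0,0,0.19]]]';python3 st.py
```

```text
time_s: 33.15
ee_pos: [0.4018, 0.4292, 0.4112]
tcp_rot: [-0.113, 2.644, 0.265]
contact_force: [1.1, 0.5, 0.9]
gripper_width: 0.0558
t 33.15 q [ 0.842 -0.151  1.288 -0.202  1.522 -0.854] pos [0.4018 0.4292 0.4112] F [1.1 0.5 0.9] w 0.056
tool x [-0.883 -0.033 -0.469] y [-0.126  0.978  0.167] z [ 0.453  0.206 -0.867] tilt 29.8
```

```bash
python3 -m jog '[[[-0.045,-0.217,-0.018,0,0.19],[-0.045,-0.217,-0.018,0,0.19],[-0.045,-0.217,-0.018,0,0.19],[-0.045,-0.217,-0.018,0,0.19],[-0.045,-0.217,-0.018,0,0.19],[-0.045,-0.217,-0.018,0,0.19],[-0.045,-0.217,-0.018,0,0.19],[-0.045,-0.217,-0.018,0,0.19]]]';python3 st.py
```

```text
time_s: 34.15
ee_pos: [0.5186, -0.0003, 0.4126]
tcp_rot: [-0.111, 2.643, 0.261]
contact_force: [-0.3, 0.2, -0.0]
gripper_width: 0.0562
t 34.15 q [-0.352 -0.293  1.399  0.356  1.642 -1.91 ] pos [ 5.186e-01 -3.000e-04  4.126e-01] F [-0.3  0.2 -0. ] w 0.056
tool x [-0.882 -0.033 -0.47 ] y [-0.124  0.979  0.165] z [ 0.454  0.204 -0.867] tilt 29.8
```

```bash
python3 -m jog '[[[0.08,-0.175,-0.077,0,0.19],[0.08,-0.175,-0.077,0,0.19],[0.08,-0.175,-0.077,0,0.19],[0.08,-0.175,-0.077,0,0.19]]]';python3 st.py
```

```text
time_s: 34.65
ee_pos: [0.434, -0.1896, 0.4128]
tcp_rot: [-0.112, 2.645, 0.259]
contact_force: [0.9, 0.2, 0.8]
gripper_width: 0.0558
t 34.65 q [-0.908 -0.266  1.377  0.525  1.853 -2.368] pos [ 0.434  -0.1896  0.4128] F [0.9 0.2 0.8] w 0.056
tool x [-0.883 -0.034 -0.469] y [-0.124  0.979  0.164] z [ 0.453  0.202 -0.868] tilt 29.8
```

```bash
python3 -m jog '[[[0.1,-0.035,0.186,0,0.19],[0.1,-0.035,0.186,0,0.19],[0.1,-0.035,0.186,0,0.19],[0.1,-0.035,0.186,0,0.19]]]';python3 st.py;  python3 look.py g top | grep lip
```

```text
time_s: 35.15
ee_pos: [0.4353, -0.1874, 0.1971]
tcp_rot: [-0.11, 2.646, 0.259]
contact_force: [0.9, -0.2, 0.3]
gripper_width: 0.0564
t 35.15 q [-0.9   -0.292  1.823  0.502  1.482 -2.567] pos [ 0.4353 -0.1874  0.1971] F [ 0.9 -0.2  0.3] w 0.056
tool x [-0.884 -0.033 -0.467] y [-0.122  0.979  0.163] z [ 0.452  0.201 -0.869] tilt 29.7
top lip 405 [ 0.4859 -0.1656  0.2527] [ 0.486  -0.1656  0.2519]
top lip 125 [ 0.4143 -0.1605  0.2491] [ 0.4154 -0.162   0.2522]
top lip 70 [ 0.4206 -0.2331  0.2494] [ 0.4207 -0.2336  0.2497]
top lip 21 [ 0.4015 -0.2334  0.2596] [ 0.4009 -0.2334  0.261 ]
```

View pics/top_g.png

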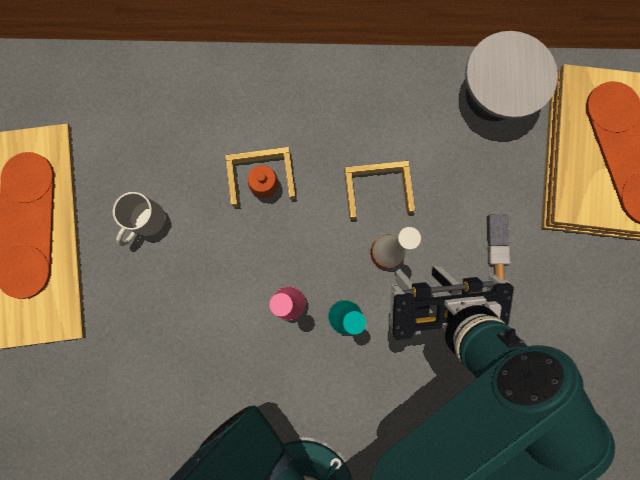

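```bash
python3 -m jog '[[[0,0,0,0.017,0.19],[0,0,0,0.018,0.19]]]';python3 st.py
```

```text
time_s: 35.45
ee_pos: [0.4356, -0.1872, 0.1995]
tcp_rot: [0.186, 2.659, 0.333]
contact_force: [-0.7, -0.8, -0.0]
gripper_width: 0.0558
t 35.45 q [-0.9   -0.292  1.818  0.502  1.487 -2.342] pos [ 0.4356 -0.1872  0.1995] F [-0.7 -0.8 -0. ] w 0.056
tool x [-0.889  0.184 -0.419] y [0.075 0.962 0.264] z [ 0.452  0.203 -0.869] tilt 29.7
```

```bash
python3 -m jog '[[[0.089,-0.056,0.185,0,0.19],[0.089,-0.056,0.185,0,0.19],[0.089,-0.056,0.185,0,0.19]]]';python3 st.py; python3 look.py i scene | grep -A1 foot;  python3 - <<'E'
import cv2
im=cv2.imread('pics/scene_i.png')[90:340,130:380]; cv2.imwrite('pics/si.png',cv2.resize(im,None,fx=2.4,fy=2.4,interpolation=cv2.INTER_CUBIC))
E
```

```text
time_s: 35.83
ee_pos: [0.4366, -0.1884, 0.0395]
tcp_rot: [0.179, 2.657, 0.329]
contact_force: [0.8, -0.8, -0.2]
gripper_width: 0.0563
t 35.825 q [-0.9   -0.152  2.042  0.548  1.169 -2.534] pos [ 0.4366 -0.1884  0.0395] F [ 0.8 -0.8 -0.2] w 0.056
tool x [-0.888  0.18  -0.422] y [0.071 0.963 0.26 ] z [ 0.453  0.2   -0.869] tilt 29.7
  foot centre (array([ 0.48618609, -0.16386054]), np.float64(0.0010928361159006342))
scene lip 271 [ 0.3666 -0.2323  0.2429] [ 0.3593 -0.2306  0.2437]
```

View pics/si.png

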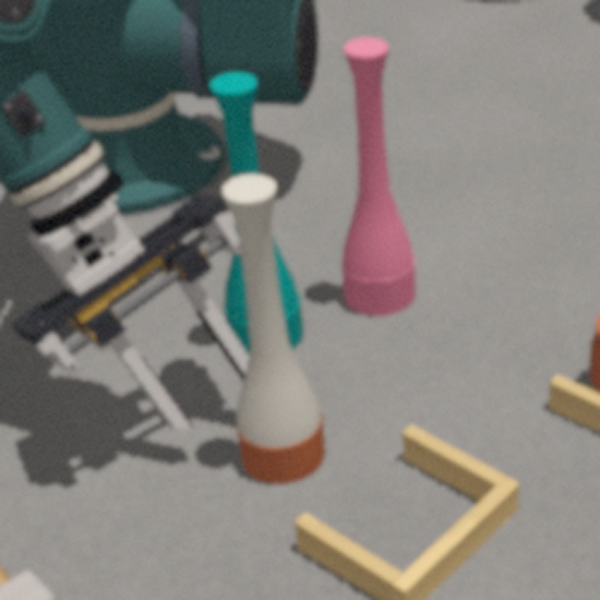

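```bash
python3 -m jog '[[[-0.002,0.023,0.032,0,0.19],[-0.002,0.023,0.032,0,0.19],[-0.002,0.023,0.032,0,0.19],[-0.002,0.023,0.032,0,0.19],[0,0,0,0,0.19]]]';python3 st.py
```

```text
time_s: 36.5
ee_pos: [0.4535, -0.1579, 0.0179]
tcp_rot: [0.179, 2.66, 0.335]
contact_force: [-0.2, -0.0, 0.2]
gripper_width: 0.0561
t 36.5 q [-0.812 -0.132  2.074  0.557  1.087 -2.485] pos [ 0.4535 -0.1579  0.0179] F [-0.2 -0.   0.2] w 0.056
tool x [-0.89   0.18  -0.419] y [0.071 0.962 0.263] z [ 0.45   0.205 -0.869] tilt 29.7
```

```bash
python3 -m jog '[[[-0.014,0.003,0.0076,0,0.19],[-0.014,0.003,0.0076,0,0.19],[-0.021,0.0045,0.0114,0,0.19],[-0.021,0.0045,0.0114,0,0.19],[-0.024,0.005,0.013,0,0.19],[-0.024,0.005,0.013,0,0.19],[-0.014,0.003,0.0076,0,0.19]]]';python3 st.py;python3 look.py j scene | grep -A1 foot;python3 look.py j top | grep lip
```

```text
time_s: 37.38
ee_pos: [0.4916, -0.154, 0.0178]
tcp_rot: [0.181, 2.66, 0.335]
contact_force: [-2.9, -1.3, 1.3]
gripper_width: 0.056
t 37.375 q [-0.736 -0.063  2.012  0.553  1.043 -2.419] pos [ 0.4916 -0.154   0.0178] F [-2.9 -1.3  1.3] w 0.056
tool x [-0.89   0.181 -0.419] y [0.072 0.962 0.264] z [ 0.45   0.205 -0.869] tilt 29.6
  foot centre (array([ 0.51783297, -0.15563325]), np.float64(0.0010156108395884959))
scene lip 340 [ 0.5244 -0.1598  0.2511] [ 0.5184 -0.1564  0.2443]
top lip 397 [ 0.5178 -0.1579  0.2526] [ 0.5187 -0.1579  0.2511]
```

View pics/scene_j.png

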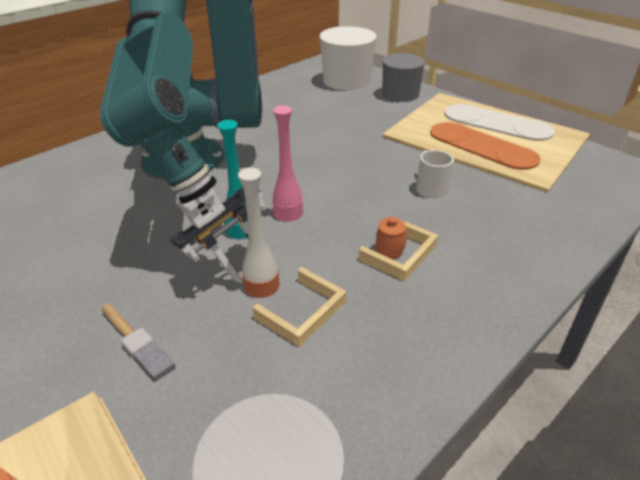

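```bash
python3 -m jog '[[[-0.014,0.0023,0.0074,0,0.19],[-0.024,0.004,0.013,0,0.19],[-0.03,0.005,0.016,0,0.19],[-0.03,0.005,0.016,0,0.19],[-0.03,0.005,0.016,0,0.19],[-0.03,0.005,0.016,0,0.19],[-0.03,0.005,0.016,0,0.19],[-0.03,0.005,0.016,0,0.19],[-0.024,0.004,0.013,0,0.19],[-0.014,0.0023,0.0074,0,0.19]]]';python3 st.py;python3 look.py k scene | grep -A1 foot;python3 look.py k top | grep lip
```

```text
time_s: 38.72
ee_pos: [0.5648, -0.1487, 0.0179]
tcp_rot: [0.181, 2.66, 0.334]
contact_force: [-2.7, -0.2, 0.9]
gripper_width: 0.0559
t 38.725 q [-0.619  0.07   1.878  0.538  0.987 -2.309] pos [ 0.5648 -0.1487  0.0179] F [-2.7 -0.2  0.9] w 0.056
tool x [-0.89   0.181 -0.419] y [0.072 0.962 0.263] z [ 0.451  0.204 -0.869] tilt 29.7
  foot centre (array([ 0.59102359, -0.15025296]), np.float64(0.0009522617397987879))
scene lip 384 [ 0.5963 -0.1553  0.2509] [ 0.5913 -0.1513  0.2445]
top lip 379 [ 0.5908 -0.1519  0.2526] [ 0.5905 -0.1524  0.2511]
```

Run:
```python
import cv2
im=cv2.imread('pics/scene_k.png')[120:370,180:430]; cv2.imwrite('pics/sk.png',cv2.resize(im,None,fx=2.4,fy=2.4,interpolation=cv2.INTER_CUBIC))
```

```text
(no output)
```

View pics/sk.png

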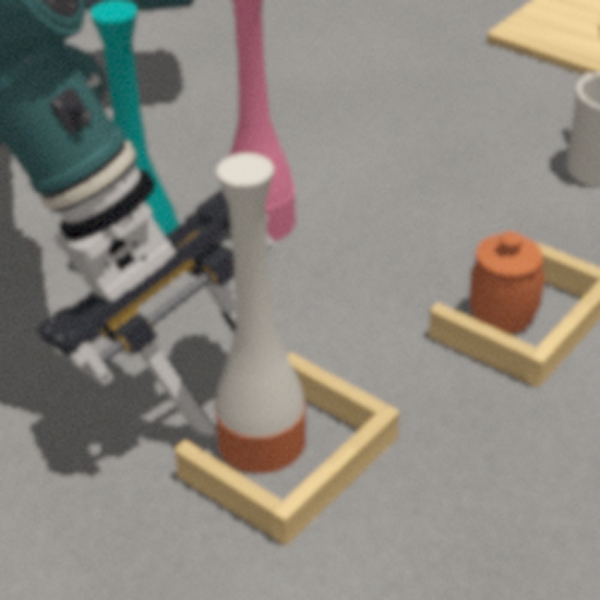

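```bash
python3 -m jog '[[[-0.014,0.003,0.0076,0,0.19],[-0.021,0.0045,0.0114,0,0.19],[-0.021,0.0045,0.0114,0,0.19],[-0.021,0.0045,0.0114,0,0.19],[-0.017,0.0037,0.0095,0,0.19],[-0.01,0.0022,0.0057,0,0.19]]]';python3 st.py;python3 look.py l scene | grep -A1 foot;python3 look.py l top | grep lip
```

```text
time_s: 39.58
ee_pos: [0.5947, -0.1451, 0.0179]
tcp_rot: [0.181, 2.66, 0.334]
contact_force: [-4.1, 0.5, 0.5]
gripper_width: 0.0559
t 39.575 q [-0.577  0.123  1.82   0.529  0.971 -2.265] pos [ 0.5947 -0.1451  0.0179] F [-4.1  0.5  0.5] w 0.056
tool x [-0.89   0.181 -0.419] y [0.072 0.962 0.263] z [ 0.451  0.204 -0.869] tilt 29.7
  foot centre (array([ 0.62094197, -0.14679798]), np.float64(0.0009024212629496794))
scene lip 401 [ 0.6264 -0.1519  0.251 ] [ 0.6208 -0.1469  0.2444]
top lip 387 [ 0.621  -0.1484  0.2525] [ 0.6214 -0.149   0.2464]
```

```bash
for i in 1; do python3 -m jog '[[[-0.007,0.0015,0.0038,0,0.19],[-0.007,0.0015,0.0038,0,0.19]]]'; done; python3 -m jog '[[[-0.005,0.001,0.0027,0,0.19]]]'; python3 st.py
```

```text
time_s: 39.92
ee_pos: [0.5983, -0.1447, 0.0179]
tcp_rot: [0.181, 2.66, 0.334]
contact_force: [-3.4, -0.2, 0.4]
gripper_width: 0.056
time_s: 40.05
ee_pos: [0.5991, -0.1445, 0.0177]
tcp_rot: [0.181, 2.662, 0.334]
contact_force: [-10.4, -1.7, 4.7]
gripper_width: 0.0561
t 40.05 q [-0.571  0.132  1.81   0.526  0.97  -2.258] pos [ 0.5991 -0.1445  0.0177] F [-10.4  -1.7   4.7] w 0.056
tool x [-0.891  0.181 -0.418] y [0.072 0.962 0.263] z [ 0.449  0.204 -0.87 ] tilt 29.6
```

```bash
python3 -m jog '[[[-0.003,0.0006,0.0016,0,0.19],[0,0,0,0,0.19]]]'; python3 st.py;python3 look.py m scene | grep -A1 foot;python3 look.py m top | grep lip
```

```text
time_s: 40.3
ee_pos: [0.5993, -0.1445, 0.0176]
tcp_rot: [0.18, 2.663, 0.334]
contact_force: [-10.0, -0.6, 3.8]
gripper_width: 0.0559
t 40.3 q [-0.57   0.133  1.809  0.525  0.971 -2.256] pos [ 0.5993 -0.1445  0.0176] F [-10.   -0.6   3.8] w 0.056
tool x [-0.891  0.18  -0.417] y [0.072 0.962 0.263] z [ 0.448  0.204 -0.87 ] tilt 29.5
  foot centre (array([ 0.62500195, -0.14637694]), np.float64(0.0008567480491145714))
scene lip 408 [ 0.6303 -0.1512  0.2509] [ 0.6252 -0.147   0.2442]
top lip 389 [ 0.6244 -0.1484  0.2525] [ 0.6256 -0.1486  0.2459]
```

```bash
python3 -m jog '[[[0.007,-0.0015,-0.0038,0,0.19],[0.014,-0.003,-0.0076,0,0.19],[0.035,-0.0075,-0.019,0,0.19],[0.07,-0.015,-0.038,0,0.19],[0.07,-0.015,-0.038,0,0.19],[0.035,-0.0075,-0.019,0,0.19],[-0.05,0.03,-0.105,0,0.19],[-0.1,0.06,-0.21,0,0.19],[-0.1,0.06,-0.21,0,0.19],[-0.1,0.06,-0.21,0,0.19]]]'; python3 st.py;python3 look.py n scene top
```

```text
time_s: 41.65
ee_pos: [0.5329, -0.1551, 0.2302]
tcp_rot: [0.181, 2.659, 0.333]
contact_force: [1.0, 0.1, -0.5]
gripper_width: 0.0559
t 41.65 q [-0.673 -0.162  1.654  0.463  1.413 -2.127] pos [ 0.5329 -0.1551  0.2302] F [ 1.   0.1 -0.5] w 0.056
tool x [-0.889  0.182 -0.42 ] y [0.072 0.962 0.263] z [ 0.452  0.203 -0.869] tilt 29.7
scene wood top [642.1 102.7] [108.  136.6] 9.04 727
[[578.0, 161.60000610351562], [599.5, 26.700000762939453], [706.2000122070312, 43.70000076293945], [684.7000122070312, 178.60000610351562]]
scene wood top [ 618.7 -147.7] [107.8 134.7] 7.44 1001
[[556.5999755859375, -87.80000305175781], [574.0, -221.39999389648438], [680.9000244140625, -207.5], [663.5, -73.9000015258789]]
scene red 991 [0.601 0.062 0.004] [0.659 0.119 0.087]
scene red 316 [ 0.609 -0.182  0.004] [ 0.66  -0.133  0.039]
  foot centre (array([ 0.62484134, -0.14641086]), np.float64(0.0009197356581332782))
scene lip 146 [ 0.5347 -0.1276  0.2573] [ 0.5338 -0.1272  0.2529]
scene lip 222 [ 0.5215 -0.1978  0.2529] [ 0.5165 -0.1959  0.2525]
scene lip 409 [ 0.6302 -0.1512  0.2509] [ 0.6253 -0.147   0.24
[... 706 characters left out ...]
23.3] [108.1  82.5] 7.13 481
[[556.2000122070312, -89.0999984741211], [566.4000244140625, -170.89999389648438], [673.5999755859375, -157.5], [663.4000244140625, -75.5999984741211]]
top red 787 [0.594 0.063 0.019] [0.653 0.124 0.089]
top red 106 [ 0.591 -0.149  0.005] [ 0.634 -0.115  0.045]
top lip 386 [ 0.6244 -0.1484  0.2526] [ 0.6251 -0.1489  0.2458]
top lip 38 [ 0.5347 -0.1943  0.2517] [ 0.5345 -0.1954  0.2529]
top white band 0.17 113 (array([ 0.62542101, -0.14912998]), np.float64(0.00040223613926992615))
top white band 0.05 103 (array([ 0.62593696, -0.14934535]), np.float64(0.0011179317888115445))
top white band 0.05 190 (array([0.54847839, 0.34172865]), np.float64(0.011545480140117073))
```

Run:
```python
import cv2,numpy as np
im=cv2.imread('pics/scene_n.png');im2=cv2.imread('pics/top_n.png')
cv2.imwrite('pics/n2.png',np.hstack([cv2.resize(im[100:380,180:460],(400,400)),cv2.resize(im2[60:340,200:480],(400,400))]))
```

```text
(no output)
```

View pics/n2.png

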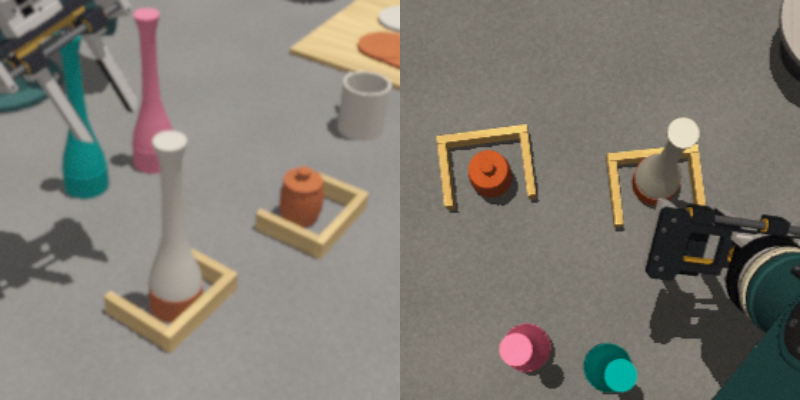

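```bash
python3 -c "
from plant import r
print(r.hand_in())"
```

```text
the job is handed in; nothing more can be done
None
```

I pushed the white vase by its clay foot into the empty stall until it met the back board. It is standing upright there, and I handed the job in at about 41.8 s of the 64 s.

- **How it was done:** I leaned the tool back by pushing the arm to the ends of its reach. The half-open fingers then cradled only the foot. They slid the vase about 120 mm sideways, then about 140 mm into the stall. Push forces were 3 to 8 N.
- **Vase home:** At the end the vase stopped moving and the force rose to about 10 N. The top camera puts its centre at about (0.625, -0.149), within about 1 mm of home. The scene camera puts it about 1.5 mm short. That difference is within the calibration error, and the force stop suggests it is fully home. The cameras agree on the sideways position to 2.5 mm.
- **Other things:** In the last pictures the arm stood clear. The jar measured as it did at the start, and so did the mug in both cameras. The pink and turquoise vases looked undisturbed. I did not re-measure the brush or the look-alikes at the end, but nothing went near the brush. The gripper's closest planned pass was about 10 mm from the pink vase.
- **Force spike:** While I was re-leaning the tool in free air, the wrist force reached about 73 N when a joint hit its range stop. That is under the 120 N limit, and a picture showed nothing touching.

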